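# Reload the label-roll dispenser

### The job

Reload the label dispenser on the desk: take every empty cardboard core off its spindles, put the cores into the half-open top drawer and push that drawer fully shut. Slide every label roll standing on the desk onto a spindle of its own, any spindle you like, right down onto the base plate, with its feed lip pointing along the white line in front of that spindle. Leave the pen cup standing where it is.

Things in the scene. Friction and masses are not known exactly. Their poses are not given: they have to be found in the camera images.
- spool0_mid (a point): label roll standing on the desk (3 or 4 alike; None if absent): paper drum with black flanges, 84 mm across, 36 mm high, on top a concentric grey grip collar 40 mm across, 34 mm high (total 70); 25 mm bore right through; 0.13-0.25 kg. Point on the axis half-way up, 35 mm over the underside; z up the axis, feed lip along -x. Grip the collar at any angle
- spool0_lip (a point): outer end of the feed lip of roll spool0: a black block 22 mm wide and 14 mm high at the foot of the drum, sticking out to 60 mm from the roll's axis; the point is 9 mm above the roll's underside
- spool1_mid (a point): label roll standing on the desk (3 or 4 alike; None if absent): paper drum with black flanges, 84 mm across, 36 mm high, on top a concentric grey grip collar 40 mm across, 34 mm high (total 70); 25 mm bore right through; 0.13-0.25 kg. Point on the axis half-way up, 35 mm over the underside; z up the axis, feed lip along -x. Grip the collar at any angle
- spool1_lip (a point): outer end of the feed lip of roll spool1: a black block 22 mm wide and 14 mm high at the foot of the drum, sticking out to 60 mm from the roll's axis; the point is 9 mm above the roll's underside
- spool2_mid (a point): label roll standing on the desk (3 or 4 alike; None if absent): paper drum with black flanges, 84 mm across, 36 mm high, on top a concentric grey grip collar 40 mm across, 34 mm high (total 70); 25 mm bore right through; 0.13-0.25 kg. Point on the axis half-way up, 35 mm over the underside; z up the axis, feed lip along -x. Grip the collar at any angle
- spool2_lip (a point): outer end of the feed lip of roll spool2: a black block 22 mm wide and 14 mm high at the foot of the drum, sticking out to 60 mm from the roll's axis; the point is 9 mm above the roll's underside
- spool3_mid (a point): label roll standing on the desk (3 or 4 alike; None if absent): paper drum with black flanges, 84 mm across, 36 mm high, on top a concentric grey grip collar 40 mm across, 34 mm high (total 70); 25 mm bore right through; 0.13-0.25 kg. Point on the axis half-way up, 35 mm over the underside; z up the axis, feed lip along -x. Grip the collar at any angle
- spool3_lip (a point): outer end of the feed lip of roll spool3: a black block 22 mm wide and 14 mm high at the foot of the drum, sticking out to 60 mm from the roll's axis; the point is 9 mm above the roll's underside
- core0_mid (a point): empty cardboard core (2 or 3 of four alike are there; None if absent) left standing on the leftmost spindle: tube 44 mm across, 25 mm bore, 60 mm high; 30 g; point on the axis half-way up, z along the axis
- core1_mid (a point): empty cardboard core (2 or 3 of four alike are there; None if absent) left standing on the second spindle: tube 44 mm across, 25 mm bore, 60 mm high; 30 g; point on the axis half-way up, z along the axis
- core2_mid (a point): empty cardboard core (2 or 3 of four alike are there; None if absent) left standing on the third spindle: tube 44 mm across, 25 mm bore, 60 mm high; 30 g; point on the axis half-way up, z along the axis
- core3_mid (a point): empty cardboard core (2 or 3 of four alike are there; None if absent) left standing on the rightmost spindle: tube 44 mm across, 25 mm bore, 60 mm high; 30 g; point on the axis half-way up, z along the axis
- spindle0 (a point): foot of the leftmost spindle (counted from the left, seen from the robot): steel post 20 mm thick, 50 mm high (top 8 mm tapered) on the fixed dispenser's grey base plate (20 mm high, 400 mm wide, reaching 70 mm before and 50 mm behind the spindle row; spindles 100 mm apart); point on its axis at the plate's top; front is -x, y left, z up
- mark0 (a point): point over the raised white line on the plate before the leftmost spindle, 60 mm straight in front of its axis, 9 mm above the plate: where the lip's end comes when a seated roll's lip points along the line
- spindle1 (a point): foot of the second spindle (counted from the left, seen from the robot): steel post 20 mm thick, 50 mm high (top 8 mm tapered) on the fixed dispenser's grey base plate (20 mm high, 400 mm wide, reaching 70 mm before and 50 mm behind the spindle row; spindles 100 mm apart); point on its axis at the plate's top; front is -x, y left, z up
- mark1 (a point): point over the raised white line on the plate before the second spindle, 60 mm straight in front of its axis, 9 mm above the plate: where the lip's end comes when a seated roll's lip points along the line
- spindle2 (a point): foot of the third spindle (counted from the left, seen from the robot): steel post 20 mm thick, 50 mm high (top 8 mm tapered) on the fixed dispenser's grey base plate (20 mm high, 400 mm wide, reaching 70 mm before and 50 mm behind the spindle row; spindles 100 mm apart); point on its axis at the plate's top; front is -x, y left, z up
- mark2 (a point): point over the raised white line on the plate before the third spindle, 60 mm straight in front of its axis, 9 mm above the plate: where the lip's end comes when a seated roll's lip points along the line
- spindle3 (a point): foot of the rightmost spindle (counted from the left, seen from the robot): steel post 20 mm thick, 50 mm high (top 8 mm tapered) on the fixed dispenser's grey base plate (20 mm high, 400 mm wide, reaching 70 mm before and 50 mm behind the spindle row; spindles 100 mm apart); point on its axis at the plate's top; front is -x, y left, z up
- mark3 (a point): point over the raised white line on the plate before the rightmost spindle, 60 mm straight in front of its axis, 9 mm above the plate: where the lip's end comes when a seated roll's lip points along the line
- drawer (a joint): how far the top drawer of the drawer unit is pulled out (m): 0 = shut, at most 0.17; it slides stiffly (about 1 N) and stays where it is left
- drawer_floor (a point): middle of the top drawer's inner floor, 168 mm over the desk; x into the white unit (250 mm high), y left. Inside 222 (x) by 164 mm; walls 54 mm high. Plain grey front panel without handle: 186 mm wide, top 74 mm over the floor, outer face 127 mm, inner 115 mm in front of this point; push it along +x. Open from above from the panel back for the drawer's opening less 12 mm; 76 mm room when shut
- pen_cup: bystander: grey plastic pen cup with pens, 76 mm across, 160 mm high with the pens, left of the dispenser; origin at its underside
Things that resemble listed ones, but are neither listed nor needed, are in the scene too. What is shaped like the part that bears spool3_mid but blue is not meant.

How it is judged:
By the outcome, as a careful person would: the job done as asked, in the order asked, and still so for the second after the job is handed in, with the robot touching nothing.
Of core0, core1, core2, core3 only 2 to 3 are there at a start; the rules pass over those that are not, and their reading is None.
Of spool0, spool1, spool2, spool3 only 3 to 4 are there at a start; the rules pass over those that are not, and their reading is None.
At some moment in a run one of spool0, spool1, spool2, spool3 may be knocked a few centimetres aside while the robot is not near it.
It also fails if it takes over 210 s, if anything falls off the work surface, if the arm or the gripper's body presses on something with over 40 N, if the wrist force passes 120 N, or if a joint passes its speed limit or range.

### The arm

A 7-joint arm with a two-finger parallel gripper is mounted at the origin on the work surface. World frame = base frame: x ahead of the robot, y to its left, z up, the work surface at z = 0. Lengths are in m, angles in rad, forces in N, time in s.
With the tool pointing down it reaches from about 0.425 to 0.925 m from the base axis. Payload 6.8 kg.
Tool frame: the origin (TCP) lies on the front face of the gripper's body, between the roots of the fingers; the fingertips stand 73 mm ahead of it and the grasp point (between the pads) lies 54 mm ahead of it; z points along the fingers, x is the direction in which the jaws open and shut, and the axes are right-handed (so a half turn about z gives the same grasp; the last joint's range is limited). The gripper opens to 85 mm and grips with 20 to 120 N. Pads are 22 mm wide; open, the fingers measure 114 mm over their backs; the gripper's body (76 mm by 85 mm) begins 54 mm behind the grasp point. The pads swing forward as they close: fully open they stand 13 mm farther back than shut.
Start: joints at [-1.427, 0.477, 0.022, 1.555, -0.011, 1.109, -0.083], TCP at [0.168, 0.654, 0.304] pointing down, gripper open.
Joint ranges: [-2.96, 2.96], [-0.34, 2.1], [-1.41, 1.46], [0.24, 2.44], [-1.37, 4.51], [0.17, 1.92], [-2.96, 2.96]. Speed limits (rad/s): [2.39, 2.39, 3.14, 3.14, 3.14, 3.14, 3.14].

### API

Orientations are given as a unit quaternion [w, x, y, z].
In Python, from station import get_obs, read_camera, hand_in gives the robot as it stands. The module is installed in compiled form; this text tells all that it offers.
- The arm moves only by the shell command python3 -m creep 'ROWS' [FORCE]. ROWS is JSON, a list that holds one entry, the list of rows, each a list of 7 numbers: the turn, a rotation vector about the tool's x, y, z in rad, then the shift along the tool's x, y, z in m, then the finger opening in m, from 0 to 0.0854. A call has 1 to 20 rows; each row shifts and turns the pose as measured when the row begins, along the tool's axes as they then stand; what a row does not reach is not made up. A row lasts 1/12 s, in which the tool goes at most 41.7 mm and 7.16 degrees, less where a joint would pass 70% of its speed; a pose out of reach is approached as far as the arm can. A call is refused whole if a number of a shift passes 0.0417 or a number of a turn 0.125, either way. A call with a gripper value outside its range is refused whole. The fingers move at their own pace and stop on an object; FORCE is the grip in N (left out, the last holds). Time passes only in rows, so rows that do not move let the fingers close. It gives the time, the measured TCP pose, the force and the opening at its end, in the units of the state.
- get_obs(): the state, without advancing time (a new reading comes with each control period).
- read_camera(name): name is "scene" or "top" or "wrist"; returns a dict with "color" (384x512x3 uint8, red, green, blue), "range_z" (384x512 float32, m along the optical axis (not along the pixel's ray), 0 where there is no reading), "fovy" (degrees; the focal length in pixels is half the picture's height over the tangent of half this angle, whatever the lens; pixels are square), "cx", "cy" (the principal point, pixels), "rvec" (rotation vector, rad) and "tvec" (3), from world to camera coordinates, as OpenCV has them. Camera axes: x right, y down, z forward; pixel columns grow to the right and rows downward; lengths in m; the calibration is good to about 2 mm. A picture is of the moment at which its call begins.
- hand_in(): hands the job in, once; it reports no verdict.
The state is a dict: "t": time; "q": joint angles; "joint_vel": joint speeds; "joint_torque": joint torques, N m; "eef_pos": TCP position; "tool_rot": TCP orientation; "contact_force": force on the tool from outside, world axes, zero at the start; "torque": the same for the moment, N m; "gripper_width": opening from 0.0 (shut) to 1.0 (fully open).
Only numpy, scipy, OpenCV 4.12 (cv2) and the standard library are available. Lean on these libraries where they do the work, as an engineer would, in place of code of your own. Each camera call takes 0.05 s, during which the arm holds its last target.

## Working session

There is one attempt and no reset: what is moved stays moved. The work goes in short steps, Python scripts to look and compute and a shell command to move; the robot and the scene stay as the last step left them, time stands still between calls to the robot, and variables do not carry over. Pictures are saved under pics/ and viewed, and the job is handed in when it is done.

```bash
mkdir -p pics; ls
cat > h.py <<'E'
import numpy as np, cv2
from station import get_obs, read_camera
from scipy.spatial.transform import Rotation as R
def cam(n):
    c=read_camera(n); H,W=c['range_z'].shape
    f=H/2/np.tan(np.radians(c['fovy'])/2)
    Rm=R.from_rotvec(np.array(c['rvec']).ravel()).as_matrix(); t=np.array(c['tvec']).ravel()
    v,u=np.mgrid[0:H,0:W]; z=c['range_z']
    P=np.stack([(u-c['cx'])/f*z,(v-c['cy'])/f*z,z],-1)
    Wd=(P-t)@Rm
    Wd[z==0]=np.nan
    c.update(f=f,Rm=Rm,t=t,W=Wd); return c
def save(c,name,up=None):
    im=c['color'][:,:,::-1]
    if up: im=cv2.resize(im,None,fx=up,fy=up)
    cv2.imwrite('pics/'+name+'.png',im)
E
python3 - <<'E'
from h import *
o=get_obs(); print({k:np.round(v,3) for k,v in o.items()})
for n in ['scene','top','wrist']:
    c=cam(n); save(c,n+'0',1.5); np.savez(n+'0.npz',W=c['W'],color=c['color']); print(n,c['fovy'],c['cx'],c['cy'],-c['Rm'].T@c['t'],c['Rm'].round(2).tolist())
E
```

```text
pics
{'t': np.float64(0.0), 'q': array([-1.427,  0.478,  0.022,  1.556, -0.011,  1.109, -0.083]), 'joint_vel': array([ 0.002, -0.001,  0.   ,  0.001, -0.   , -0.002,  0.002]), 'joint_torque': array([-1.0000e-03, -5.9646e+01,  1.6070e+00, -2.8119e+01,  1.2000e-02,
        9.0000e-03, -0.0000e+00]), 'eef_pos': array([0.168, 0.653, 0.303]), 'tool_rot': array([ 0.001,  0.79 ,  0.613, -0.001]), 'contact_force': array([-0.069,  0.205, -0.263]), 'torque': array([ 0.007, -0.003, -0.018]), 'gripper_width': np.float64(1.0)}
scene 54.275385515177994 259.8324014877131 191.5482248147739 [1.25934853 0.10751027 1.03666923] [[-0.1, 1.0, 0.01], [0.73, 0.08, -0.67], [-0.67, -0.06, -0.74]]
top 45.96117471587502 251.78169058698694 194.95564430530487 [0.2176445  0.04368393 1.48340437] [[-0.01, -1.0, 0.01], [-0.99, 0.01, -0.16], [0.16, -0.01, -0.99]]
wrist 67.17708896473472 254.20239140907285 190.63825623734976 [0.10175014 0.67037996 0.37324962] [[0.25, 0.97, -0.0], [0.93, -0.24, 0.27], [0.27, -0.07, -0.96]]
```

View pics/scene0.png

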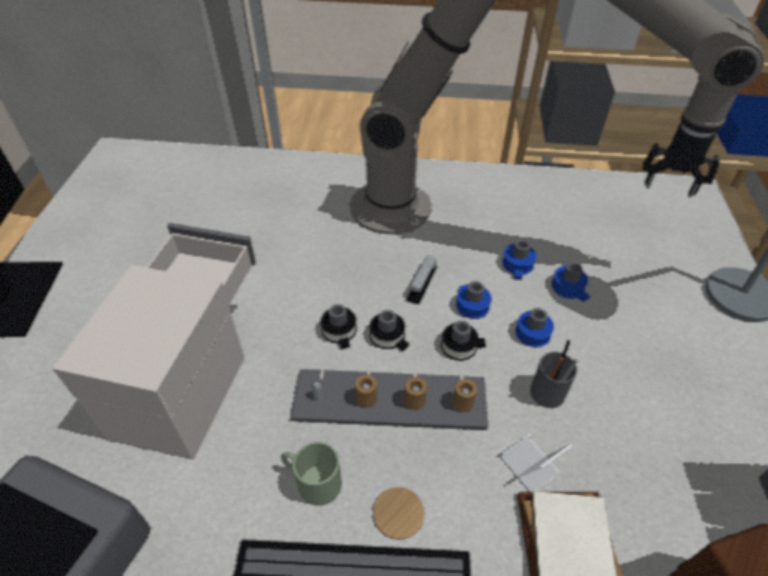

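View pics/top0.png

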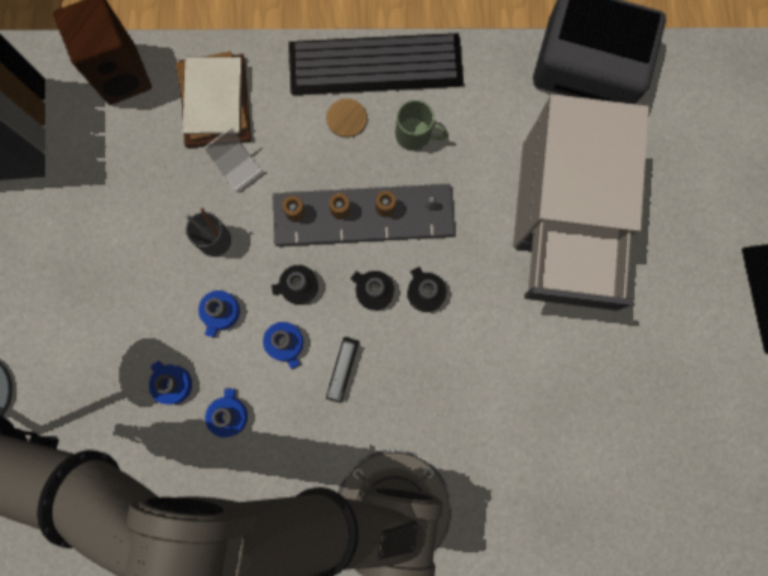

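View pics/wrist0.png

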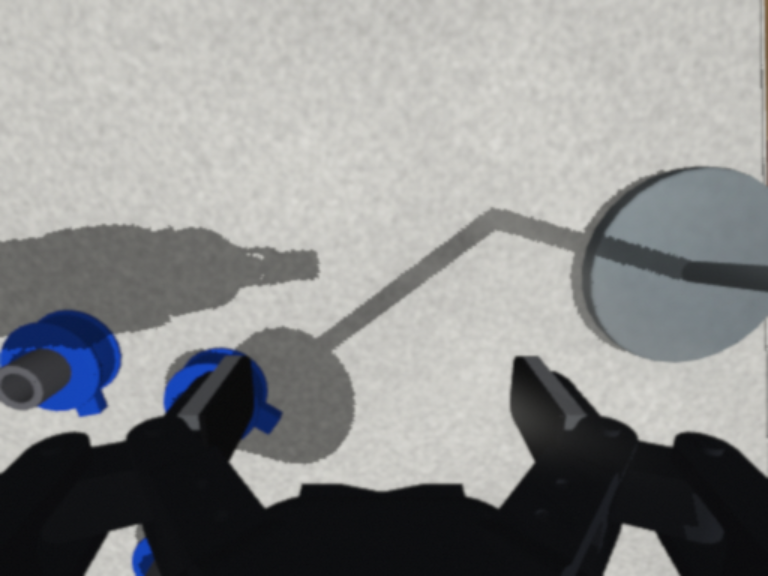

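The three rolls have black flanges. The four blue ones are distractors. Spindles 0–2 carry cores and spindle 3 is bare. The drawer opens toward the robot, on the right. Now measuring.

```bash
cat > m.py <<'E'
from h import *
from scipy.optimize import least_squares
def circ(xy,r=None):
    c0=xy.mean(0)
    f=lambda p: np.hypot(*(xy-p[:2]).T)-(r if r else p[2])
    s=least_squares(f,[*c0,0.02][: (2 if r else 3)],loss='soft_l1',f_scale=0.002); return s.x,np.abs(s.fun).mean()
def rings(c,zlo,zhi,xlim,ylim,show=True):
    W=c['W']; m=(W[...,2]>zlo)&(W[...,2]<zhi)&(W[...,0]>xlim[0])&(W[...,0]<xlim[1])&(W[...,1]>ylim[0])&(W[...,1]<ylim[1])
    n,l,s,ce=cv2.connectedComponentsWithStats(m.astype(np.uint8))
    out=[]
    for i in range(1,n):
        if s[i,4]<25: continue
        p=W[l==i]; q=p[:,:2]
        bb=(q.max(0)-q.min(0)); mid=(q.max(0)+q.min(0))/2
        col=c['color'][l==i].mean(0)
        print(i,'px',ce[i].round(),'n',s[i,4],'mean',p.mean(0).round(4),'mid',mid.round(4),'bb',bb.round(3),'zmed',np.median(p[:,2]).round(4),'col',col.round())
        out.append(p)
    return out
E
python3 - <<'E'
from m import *
for n in ['top','scene']:
    c=cam(n); print(n)
    print('spool tops');rings(c,0.062,0.078,(0.2,1),(-0.5,0.6))
    print('core tops');rings(c,0.074,0.09,(0.6,0.85),(-0.3,0.3))
    print('flange tops');rings(c,0.03,0.045,(0.2,.58),(-0.5,0.6))
    print('plate');rings(c,0.013,0.027,(0.5,0.9),(-0.3,0.4))
    W=c['W']
    print('drawer panel top'); rings(c,0.236,0.248,(0.3,0.9),(-0.7,-0.2))
    print('drawer floor'); rings(c,0.16,0.176,(0.3,0.9),(-0.7,-0.2))
    print('unit top'); rings(c,0.2485,0.26,(0.3,1.1),(-0.8,-0.2))
    print('walls top'); rings(c,0.214,0.23,(0.3,0.9),(-0.7,-0.2))
    print('cup'); rings(c,0.09,0.2,(0.5,0.9),(0.1,0.6))
E
```

```text
top
spool tops
8 px [381.  56.] n 146 mean [ 0.9167 -0.4068  0.0706] mid [ 0.9276 -0.4146] bb [0.082 0.169] zmed 0.0707 col [28. 27. 27.]
9 px [87. 53.] n 55 mean [0.9281 0.5715 0.0703] mid [0.9329 0.572 ] bb [0.039 0.056] zmed 0.0692 col [16. 13. 11.]
10 px [276.  71.] n 42 mean [ 0.8631 -0.0542  0.07  ] mid [ 0.8618 -0.0535] bb [0.017 0.057] zmed 0.07 col [45. 49. 38.]
15 px [275.  90.] n 39 mean [ 0.7966 -0.0522  0.0696] mid [ 0.8007 -0.0528] bb [0.022 0.069] zmed 0.0693 col [48. 52. 41.]
16 px [351. 100.] n 30 mean [ 0.7616 -0.3     0.0702] mid [ 0.7607 -0.3   ] bb [0.089 0.012] zmed 0.07 col [95. 89. 81.]
17 px [150.  98.] n 84 mean [0.7704 0.3593 0.0705] mid [0.7703 0.3602] bb [0.05 0.06] zmed 0.0711 col [88. 83. 79.]
20 px [255. 133.] n 57 mean [0.6511 0.0162 0.0713] mid [0.6496 0.0148] bb [0.039 0.036] zmed 0.0713 col [85. 70. 55.]
21 px [225. 134.] n 44 mean [0.6499 0.1122 0.07  ] mid [0.6498 0.1132] bb [0.026 0.02 ] zmed 0.0691 col [82. 70. 57.]
24 px [195. 136.] n 48 mean [0.6436 0.2104 0.0709] mid [0.6423 0.2099] bb [0.03  0.027] zmed 0.0703 col [84. 71. 57.]
27 px [287. 
[... 11632 characters left out ...]
49 -0.3849] bb [0.247 0.222] zmed 0.168 col [116. 113. 111.]
unit top
1 px [ 93. 219.] n 3027 mean [ 0.684  -0.3824  0.2497] mid [ 0.6725 -0.3835] bb [0.269 0.22 ] zmed 0.2496 col [190. 184. 179.]
walls top
1 px [136. 164.] n 362 mean [ 0.4421 -0.3509  0.2209] mid [ 0.4749 -0.353 ] bb [0.141 0.191] zmed 0.2206 col [122. 119. 117.]
2 px [104. 243.] n 452 mean [ 0.7377 -0.3374  0.2219] mid [ 0.6846 -0.3839] bb [0.248 0.221] zmed 0.2218 col [115. 112. 110.]
cup
1 px [373. 243.] n 245 mean [0.5868 0.3945 0.1105] mid [0.5839 0.3928] bb [0.078 0.075] zmed 0.0997 col [72. 70. 69.]
2 px [368. 304.] n 72 mean [0.7824 0.3634 0.1043] mid [0.7809 0.3653] bb [0.051 0.062] zmed 0.1061 col [174. 175. 177.]
```

Run:
```python
from h import *
a=np.load('top0.npz')['color'][110:220,120:440,::-1]
cv2.imwrite('pics/topcrop.png',cv2.resize(a,None,fx=2.5,fy=2.5,interpolation=cv2.INTER_CUBIC))
```

```text
(no output)
```

View pics/topcrop.png

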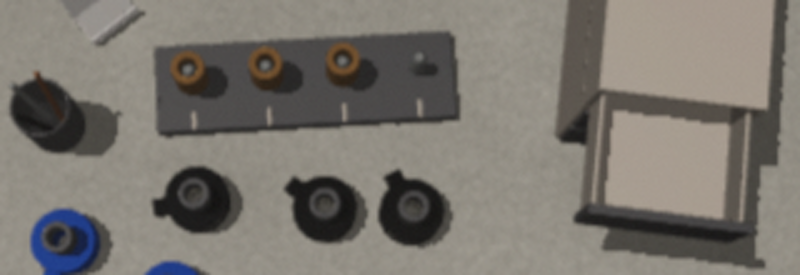

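```bash
cat >> m.py <<'E'
def rect(c,zlo,zhi,xlim,ylim):
    W=c['W']; m=(W[...,2]>zlo)&(W[...,2]<zhi)&(W[...,0]>xlim[0])&(W[...,0]<xlim[1])&(W[...,1]>ylim[0])&(W[...,1]<ylim[1])
    n,l,s,ce=cv2.connectedComponentsWithStats(m.astype(np.uint8)); i=1+np.argmax(s[1:,4])
    p=W[l==i][:,:2].astype(np.float32); r=cv2.minAreaRect(p); print('rect ctr',np.round(r[0],4),'size',np.round(r[1],4),'ang',round(r[2],2)); print(cv2.boxPoints(r).round(4).tolist())
def lip(c,ctr,z0=0.0):
    W=c['W']; d=W[...,:2]-np.array(ctr); rr=np.hypot(d[...,0],d[...,1])
    m=(rr>0.046)&(rr<0.064)&(W[...,2]>z0+0.004)&(W[...,2]<z0+0.022)&(c['color'].max(2)<70)
    n,l,s,ce=cv2.connectedComponentsWithStats(m.astype(np.uint8))
    if n<2: print('no lip'); return
    i=1+np.argmax(s[1:,4]); q=d[l==i].mean(0); a=np.degrees(np.arctan2(q[1],q[0])); print('lip ang',round(a,1),'n',s[i,4],'z',W[...,2][l==i].mean().round(4)); return a
E
python3 - <<'E'
from m import *
for n in ['top','scene']:
    c=cam(n); print(n)
    print('plate');rect(c,0.013,0.027,(0.5,0.75),(-0.2,0.3))
    print('panel');rect(c,0.236,0.2455,(0.3,0.48),(-0.7,-0.2))
    print('unit');rect(c,0.2455,0.26,(0.48,1.1),(-0.8,-0.2))
    for q in [(.477,.202),(.4632,.0364),(.4585,-.0765)]: lip(c,q)
    # white marks
    W=c['W'];col=c['color'].astype(int); m=(col.min(2)>110)&(W[...,2]>0.015)&(W[...,2]<0.03)&(W[...,0]>0.56)&(W[...,0]<0.64)&(W[...,1]>-.15)&(W[...,1]<0.26)
    nn,l,s,ce=cv2.connectedComponentsWithStats(m.astype(np.uint8))
    for i in range(1,nn):
        if s[i,4]>5: print('mark',W[l==i].mean(0).round(4),s[i,4])
E
```

```text
top
plate
rect ctr [0.6361 0.061 ] size [0.123  0.4001] ang 2.87
[[0.5645999908447266, 0.25780001282691956], [0.5846999883651733, -0.14180000126361847], [0.7074999809265137, -0.13570000231266022], [0.6875, 0.2639000117778778]]
panel
rect ctr [ 0.4133 -0.3492] size [0.1861 0.0135] ang 81.96
[[0.3935999870300293, -0.44029998779296875], [0.40700000524520874, -0.4422000050544739], [0.43299999833106995, -0.257999986410141], [0.4196000099182129, -0.25609999895095825]]
unit
rect ctr [ 0.6711 -0.3839] size [0.1927 0.2529] ang 82.34
[[0.5328999757766724, -0.4625000059604645], [0.7835999727249146, -0.49619999527931213], [0.8093000054359436, -0.3052999973297119], [0.5586000084877014, -0.27160000801086426]]
lip ang 102.1 n 21 z 0.0146
lip ang 52.7 n 19 z 0.0154
lip ang 23.4 n 21 z 0.0161
mark [ 0.5973 -0.0918  0.0229] 11
mark [0.5922 0.0094 0.0214] 6
mark [0.5807 0.2077 0.0222] 6
scene
plate
rect ctr [0.638  0.0602] size [0.1228 0.4002] ang 2.99
[[0.5662000179290771, 0.25690001249313354], [0.5871000289916992, -0.1428000032901764], [0.7096999883651733, -0.1363999992609024], [0.6887999773025513, 0.26330000162124634]]
panel
rect ctr [ 0.4144 -0.3485] size [0.1834 0.0163] ang 81.76
[[0.39320001006126404, -0.43810001015663147], [0.40939998626708984, -0.44040000438690186], [0.435699999332428, -0.258899986743927], [0.4194999933242798, -0.2565999925136566]]
unit
rect ctr [ 0.6706 -0.3842] size [0.1947 0.2538] ang 82.47
[[0.5321000218391418, -0.4641000032424927], [0.7836999893188477, -0.49729999899864197], [0.8091999888420105, -0.3043000102043152], [0.5576000213623047, -0.2711000144481659]]
lip ang 91.9 n 18 z 0.0143
lip ang 46.8 n 31 z 0.0133
lip ang 21.2 n 30 z 0.0134
mark [ 0.5947 -0.1038  0.0197] 37
mark [ 0.5842 -0.0416  0.0183] 13
mark [0.5826 0.0246 0.0198] 17
mark [0.5784 0.1039 0.0194] 18
mark [0.5737 0.1734 0.0187] 14
mark [0.5763 0.2078 0.0207] 8
mark [0.5717 0.236  0.0197] 7
mark [0.6112 0.2579 0.0177] 6
```

```bash
cat >> h.py <<'E'
def st():
    o=get_obs(); w,x,y,z=o['tool_rot']; Rt=R.from_quat([x,y,z,w]); M=Rt.as_matrix()
    return o,M
def plan(tgt,yaw=None):
    o,M=st(); d=np.array(tgt)-o['eef_pos']; s=M.T@d
    cy=np.degrees(np.arctan2(M[1,0],M[0,0]))
    print('t',round(float(o['t']),2),'pos',np.round(o['eef_pos'],4),'yaw',round(cy,2),'tilt z',M[:,2].round(4),'grip',round(float(o['gripper_width']),3),'F',np.round(o['contact_force'],1),'q7',round(o['q'][6],3),'q1',round(o['q'][0],3))
    print(' d',d.round(4),'toolshift',s.round(4),'rows@40mm',np.abs(s).max()/0.04)
    if yaw is not None:
        y=np.radians(yaw); T=np.array([[np.cos(y),np.sin(y),0],[np.sin(y),-np.cos(y),0],[0,0,-1]]).T
        T=np.stack([[np.cos(y),np.sin(y),0],[np.sin(y),-np.cos(y),0],[0,0,-1]],1)
        print(' rotvec tool',R.from_matrix(M.T@T).as_rotvec().round(4),' shift after that turn',(T.T@d).round(4))
E
python3 - <<'E'
from h import *
plan((0.6496,0.0112,0.30),-7.7)
E
```

```text
t 0.35 pos [0.1681 0.6536 0.3037] yaw 75.57 tilt z [-1.e-04 -5.e-04 -1.e+00] grip 1.005 F [-0.1 -0.6  0.1] q7 -0.083 q1 -1.427
 d [ 0.4815 -0.6424 -0.0037] toolshift [-0.5022  0.6263  0.0039] rows@40mm 15.65853309924082
 rotvec tool [4.0000e-04 4.0000e-04 1.4534e+00]  shift after that turn [0.5632 0.5721 0.0037]
```

```bash
python3 -m creep '[[[0,0,0.121,0,0,0,0.0854],[0,0,0.121,0,0,0,0.0854],[0,0,0.121,0,0,0,0.0854],[0,0,0.121,0,0,0,0.0854],[0,0,0.121,0,0,0,0.0854],[0,0,0.121,0,0,0,0.0854],[0,0,0.121,0,0,0,0.0854],[0,0,0.121,0,0,0,0.0854],[0,0,0.121,0,0,0,0.0854],[0,0,0.121,0,0,0,0.0854],[0,0,0.121,0,0,0,0.0854],[0,0,0.121,0,0,0,0.0854],[0,0,0,0,0,0,0.0854]]]' 40; python3 -c "
from h import *
plan((0.6496,0.0112,0.30),-7.7)"
```

```text
t: 1.43
eef_pos: [0.1677, 0.6533, 0.3033]
tool_rot: [0.001, 0.996, -0.091, -0.001]
contact_force: [-0.2, 0.1, -0.1]
gripper_width: 0.997
t 1.43 pos [0.1677 0.6533 0.3033] yaw -10.48 tilt z [-1.2e-03 -9.0e-04 -1.0e+00] grip 0.997 F [-0.2  0.1 -0.1] q7 -1.442 q1 -1.657
 d [ 0.4819 -0.6421 -0.0033] toolshift [0.5906 0.5437 0.0033] rows@40mm 14.76567764975452
 rotvec tool [ 0.0011  0.001  -0.0485]  shift after that turn [0.5636 0.5717 0.0033]
```

```bash
python3 -m creep '[[[0,0,-0.0485,0,0,0,0.0854],[0,0,0,0.035,0.0355,0,0.0854],[0,0,0,0.035,0.0355,0,0.0854],[0,0,0,0.035,0.0355,0,0.0854],[0,0,0,0.035,0.0355,0,0.0854],[0,0,0,0.035,0.0355,0,0.0854],[0,0,0,0.035,0.0355,0,0.0854],[0,0,0,0.035,0.0355,0,0.0854],[0,0,0,0.035,0.0355,0,0.0854],[0,0,0,0.035,0.0355,0,0.0854],[0,0,0,0.035,0.0355,0,0.0854],[0,0,0,0.035,0.0355,0,0.0854],[0,0,0,0.035,0.0355,0,0.0854],[0,0,0,0.035,0.0355,0,0.0854],[0,0,0,0.035,0.0355,0,0.0854],[0,0,0,0.035,0.0355,0,0.0854],[0,0,0,0.035,0.0355,0,0.0854]]]' 40; python3 -c "
from h import *
plan((0.6496,0.0112,0.30),-7.7)"
```

```text
t: 2.85
eef_pos: [0.5921, 0.1379, 0.3011]
tool_rot: [-0.005, 1.0, -0.017, -0.0]
contact_force: [0.3, 0.6, -0.2]
gripper_width: 0.999
t 2.85 pos [0.5921 0.1379 0.3011] yaw -2.0 tilt z [ 0.      0.0097 -1.    ] grip 0.999 F [ 0.3  0.6 -0.2] q7 -0.141 q1 -0.736
 d [ 0.0575 -0.1267 -0.0011] toolshift [ 6.190e-02  1.246e-01 -1.000e-04] rows@40mm 3.116061830115021
 rotvec tool [-0.0096  0.0008  0.0994]  shift after that turn [0.074  0.1179 0.0011]
```

```bash
python3 -m creep '[[[-0.0096,0.0008,0.0994,0,0,0,0.0854],[0,0,0,0.025,0.039,0,0.0854],[0,0,0,0.025,0.039,0,0.0854],[0,0,0,0.024,0.039,0,0.0854],[0,0,0,0,0,0,0.0854]]]' 40; python3 -c "
from h import *
plan((0.6496,0.0112,0.16),-7.7)"
```

```text
t: 3.27
eef_pos: [0.6488, 0.0144, 0.302]
tool_rot: [0.003, 0.998, -0.064, 0.003]
contact_force: [-1.4, -2.0, 0.9]
gripper_width: 0.998
t 3.27 pos [0.6488 0.0144 0.302 ] yaw -7.31 tilt z [ 0.0049 -0.0055 -1.    ] grip 0.998 F [-1.4 -2.   0.9] q7 0.001 q1 -0.533
 d [ 0.0008 -0.0032 -0.142 ] toolshift [0.0004 0.0024 0.142 ] rows@40mm 3.549297306580937
 rotvec tool [ 0.0048 -0.0056  0.0067]  shift after that turn [0.0012 0.0031 0.142 ]
```

```bash
python3 -m creep '[[[0.0048,-0.0056,0.0067,0,0.003,0.035,0.0854],[0,0,0,0,0,0.035,0.0854],[0,0,0,0,0,0.035,0.0854],[0,0,0,0,0,0.035,0.0854],[0,0,0,0,0,0,0.0854]]]' 40; python3 -c "
from h import *
plan((0.6496,0.0112,0.115),-7.7); save(cam('wrist'),'w1',1.2)"
```

```text
t: 3.68
eef_pos: [0.6529, 0.0054, 0.161]
tool_rot: [-0.001, 0.998, -0.062, 0.005]
contact_force: [-1.6, 0.5, -0.6]
gripper_width: 1.003
t 3.68 pos [0.6529 0.0054 0.161 ] yaw -7.13 tilt z [ 9.8e-03  4.0e-04 -1.0e+00] grip 1.003 F [-1.6  0.5 -0.6] q7 0.101 q1 -0.45
 d [-0.0033  0.0058 -0.046 ] toolshift [-0.0045 -0.0053  0.0459] rows@40mm 1.1487101126321437
 rotvec tool [-0.0017 -0.0097  0.01  ]  shift after that turn [-0.0041 -0.0053  0.046 ]
```

View pics/w1.png

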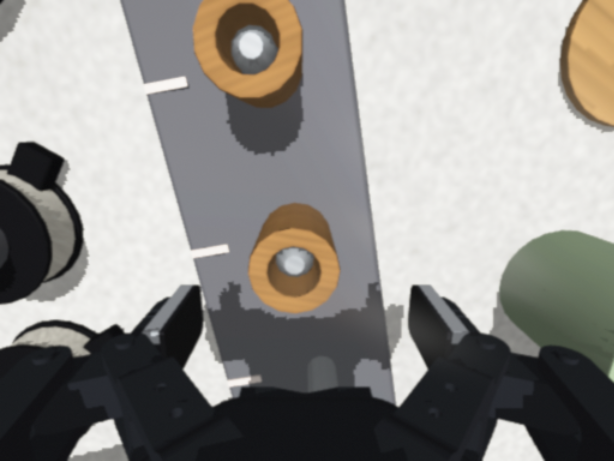

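```bash
python3 -m creep '[[[0,-0.0097,0.01,-0.0042,-0.0053,0,0.0854],[0,0,0,0,0,0.023,0.0854],[0,0,0,0,0,0.023,0.0854],[0,0,0,0,0,0,0.0854]]]' 40; python3 -c "
from h import *
plan((0.6496,0.0112,0.115),-7.7)"
```

```text
t: 4.07
eef_pos: [0.6561, 0.0131, 0.1272]
tool_rot: [-0.003, 0.998, -0.065, 0.007]
contact_force: [-1.3, 0.4, -0.1]
gripper_width: 0.998
t 4.07 pos [0.6561 0.0131 0.1272] yaw -7.47 tilt z [ 0.0151  0.0047 -0.9999] grip 0.998 F [-1.3  0.4 -0.1] q7 0.108 q1 -0.44
 d [-0.0065 -0.0019 -0.0122] toolshift [-0.0063  0.0029  0.0121] rows@40mm 0.30230767119964
 rotvec tool [-0.0066 -0.0143  0.0041]  shift after that turn [-0.0062  0.0028  0.0122]
```

```bash
python3 -m creep '[[[-0.0066,-0.0143,0.0041,-0.006,0.003,0.006,0.0854],[0,0,0,0,0,0,0.0854],[0,0,0,0,0,0,0.0854]]]' 40; python3 -c "
from h import *
plan((0.6496,0.0112,0.115),-7.7)"
```

```text
t: 4.32
eef_pos: [0.6523, 0.0122, 0.1274]
tool_rot: [-0.001, 0.998, -0.066, 0.003]
contact_force: [0.0, 1.0, 0.7]
gripper_width: 1.006
t 4.32 pos [0.6523 0.0122 0.1274] yaw -7.57 tilt z [ 0.0059  0.0012 -1.    ] grip 1.006 F [0.  1.  0.7] q7 0.104 q1 -0.444
 d [-0.0027 -0.001  -0.0124] toolshift [-0.0026  0.0014  0.0124] rows@40mm 0.31015227030873377
 rotvec tool [-0.0019 -0.0057  0.0022]  shift after that turn [-0.0025  0.0014  0.0124]
```

```bash
python3 -m creep '[[[-0.0019,-0.0057,0.0022,-0.0026,0.0014,0.0124,0.0854],[0,0,0,-0.001,0.0005,0.005,0.0854],[0,0,0,0,0,0.002,0.0854]]]' 40; python3 -c "
from h import *
plan((0.6496,0.0112,0.115),-7.7)"
```

```text
t: 4.57
eef_pos: [0.6503, 0.011, 0.1108]
tool_rot: [-0.001, 0.998, -0.067, 0.003]
contact_force: [0.1, 0.6, 0.7]
gripper_width: 1.002
t 4.57 pos [0.6503 0.011  0.1108] yaw -7.68 tilt z [ 5.8e-03  8.0e-04 -1.0e+00] grip 1.002 F [0.1 0.6 0.7] q7 0.114 q1 -0.434
 d [-0.0007  0.0002  0.0042] toolshift [-0.0007 -0.0001 -0.0042] rows@40mm 0.1053462332978206
 rotvec tool [-0.0016 -0.0057  0.0004]  shift after that turn [-0.0008 -0.0001 -0.0042]
```

```bash
python3 -m creep '[[[0,0,0,0,0,0,0.035],[0,0,0,0,0,0,0.035],[0,0,0,0,0,0,0.035],[0,0,0,0,0,0,0.035],[0,0,0,0,0,0,0.035],[0,0,0,0,0,0,0.035],[0,0,0,0,0,0,0.035],[0,0,0,0,0,0,0.035]]]' 30; python3 -c "
from h import *
plan((0.6496,0.0112,0.37),-7.7)"
```

```text
t: 5.23
eef_pos: [0.6502, 0.0105, 0.1104]
tool_rot: [-0.001, 0.998, -0.067, 0.002]
contact_force: [0.6, -0.1, 0.1]
gripper_width: 0.512
t 5.23 pos [0.6502 0.0105 0.1104] yaw -7.72 tilt z [ 4.9e-03  7.0e-04 -1.0e+00] grip 0.512 F [ 0.6 -0.1  0.1] q7 0.114 q1 -0.434
 d [-0.0006  0.0007  0.2596] toolshift [ 0.0006 -0.0009 -0.2596] rows@40mm 6.4895685676328405
 rotvec tool [-0.0014 -0.0048 -0.0003]  shift after that turn [-0.0007 -0.0006 -0.2596]
```

```bash
python3 -m creep '[[[0,0,0,0,0,-0.02,0.035],[0,0,0,0,0,-0.03,0.035],[0,0,0,0,0,-0.04,0.035],[0,0,0,0,0,-0.04,0.035],[0,0,0,0,0,-0.04,0.035],[0,0,0,0,0,-0.04,0.035],[0,0,0,0,0,-0.04,0.035],[0,0,0,0,0,-0.01,0.035]]]' 30; python3 -c "
from h import *
plan((0.4722,-0.4093,0.37),-7.7)"
```

```text
t: 5.9
eef_pos: [0.6466, 0.0104, 0.3761]
tool_rot: [0.001, 0.998, -0.068, -0.004]
contact_force: [-0.1, -0.0, 1.1]
gripper_width: 0.511
t 5.9 pos [0.6466 0.0104 0.3761] yaw -7.77 tilt z [-0.0072 -0.0016 -1.    ] grip 0.511 F [-0.1 -0.   1.1] q7 -0.027 q1 -0.549
 d [-0.1744 -0.4197 -0.0061] toolshift [-0.116   0.4394  0.008 ] rows@40mm 10.985726506188108
 rotvec tool [ 0.0026  0.007  -0.0013]  shift after that turn [-0.1166  0.4393  0.0061]
```

```bash
python3 -m creep '[[[0.0026,0.007,0,-0.005,0.015,0,0.035],[0,0,0,-0.009,0.034,0,0.035],[0,0,0,-0.009,0.034,0,0.035],[0,0,0,-0.009,0.034,0,0.035],[0,0,0,-0.009,0.034,0,0.035],[0,0,0,-0.009,0.034,0,0.035],[0,0,0,-0.009,0.034,0,0.035],[0,0,0,-0.009,0.034,0,0.035],[0,0,0,-0.009,0.034,0,0.035],[0,0,0,-0.009,0.034,0,0.035],[0,0,0,-0.009,0.034,0,0.035],[0,0,0,-0.009,0.034,0,0.035],[0,0,0,-0.009,0.034,0,0.035],[0,0,0,-0.005,0.017,0,0.035],[0,0,0,0,0,0,0.035]]]' 30; python3 -c "
from h import *
plan((0.4722,-0.4093,0.37),-7.7)"
```

```text
t: 7.15
eef_pos: [0.443, -0.434, 0.3574]
tool_rot: [-0.003, 0.998, -0.07, -0.006]
contact_force: [-0.8, 0.0, -0.8]
gripper_width: 0.51
t 7.15 pos [ 0.443  -0.434   0.3574] yaw -7.97 tilt z [-0.0122  0.0071 -0.9999] grip 0.51 F [-0.8  0.  -0.8] q7 0.805 q1 0.138
 d [0.0292 0.0247 0.0126] toolshift [ 0.0254 -0.0286 -0.0128] rows@40mm 0.7152405072319941
 rotvec tool [-0.0053  0.013  -0.0048]  shift after that turn [ 0.0257 -0.0284 -0.0126]
```

```bash
python3 -m creep '[[[-0.0053,0.013,-0.0048,0.0254,-0.028,0,0.035],[0,0,0,0,0,0,0.035]]]' 30; python3 -c "
from h import *
plan((0.4722,-0.4093,0.30),-7.7)"
```

```text
t: 7.32
eef_pos: [0.4671, -0.4125, 0.3542]
tool_rot: [-0.0, 0.997, -0.072, -0.002]
contact_force: [3.1, 2.2, -0.6]
gripper_width: 0.511
t 7.32 pos [ 0.4671 -0.4125  0.3542] yaw -8.29 tilt z [-3.2e-03  9.0e-04 -1.0e+00] grip 0.511 F [ 3.1  2.2 -0.6] q7 0.749 q1 0.094
 d [ 0.0051  0.0032 -0.0542] toolshift [ 0.0048 -0.0039  0.0542] rows@40mm 1.3553376498074583
 rotvec tool [-0.0005  0.0033 -0.0103]  shift after that turn [ 0.0046 -0.0039  0.0542]
```

```bash
python3 -m creep '[[[0,0.0033,-0.01,0.0045,-0.0035,0.01,0.035],[0,0,0,0,0,0.02,0.035],[0,0,0,0,0,0.02,0.035],[0,0,0,0,0,0,0.035]]]' 30; python3 -c "
from h import *
plan((0.4722,-0.4093,0.262),-7.7);save(cam('wrist'),'w2',1.2);save(cam('top'),'t2',1.5)"
```

```text
t: 7.65
eef_pos: [0.4707, -0.4063, 0.2974]
tool_rot: [-0.002, 0.998, -0.065, -0.001]
contact_force: [-0.9, 0.8, -1.1]
gripper_width: 0.513
t 7.65 pos [ 0.4707 -0.4063  0.2974] yaw -7.49 tilt z [-0.0018  0.0038 -1.    ] grip 0.513 F [-0.9  0.8 -1.1] q7 0.786 q1 0.108
 d [ 0.0015 -0.003  -0.0354] toolshift [0.002  0.0029 0.0354] rows@40mm 0.8846659574334276
 rotvec tool [-0.0035  0.0022  0.0037]  shift after that turn [0.0019 0.0028 0.0354]
```

View pics/w2.png

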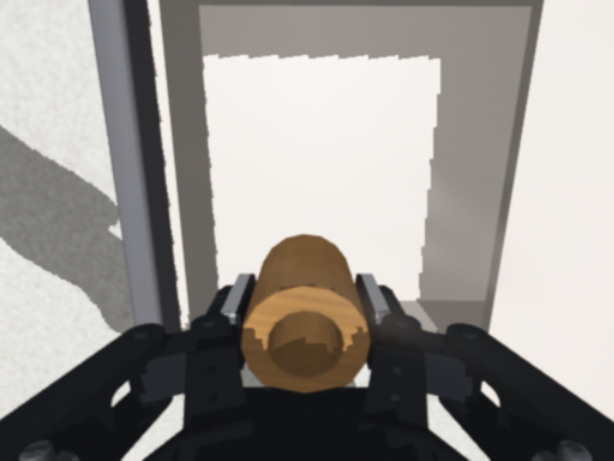

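```bash
python3 -m creep '[[[-0.0035,0.0022,0.0037,0.002,0.0028,0.015,0.035],[0,0,0,0,0,0.012,0.035],[0,0,0,0,0,0.005,0.035],[0,0,0,0,0,0.002,0.035]]]' 30; python3 -c "
from h import *
plan((0.4722,-0.4093,0.2615),-7.7)"
```

```text
t: 8.08
eef_pos: [0.4741, -0.4121, 0.2691]
tool_rot: [0.003, 0.998, -0.067, 0.004]
contact_force: [-0.3, 0.2, 0.3]
gripper_width: 0.515
t 8.08 pos [ 0.4741 -0.4121  0.2691] yaw -7.71 tilt z [ 0.0081 -0.006  -0.9999] grip 0.515 F [-0.3  0.2  0.3] q7 0.807 q1 0.128
 d [-0.0019  0.0028 -0.0076] toolshift [-0.0023 -0.0026  0.0076] rows@40mm 0.18935257601640798
 rotvec tool [ 0.0049 -0.0088 -0.0002]  shift after that turn [-0.0022 -0.0025  0.0076]
```

```bash
python3 -m creep '[[[0.0049,-0.0088,0,-0.002,-0.0025,0.006,0.035],[0,0,0,0,0,0.005,0.035],[0,0,0,0,0,0.001,0.035]]]' 30; python3 -c "
from h import *
plan((0.4722,-0.4093,0.2615),-7.7)"
```

```text
t: 8.33
eef_pos: [0.4729, -0.4098, 0.2581]
tool_rot: [0.0, 0.998, -0.067, 0.001]
contact_force: [-0.7, 0.7, 6.6]
gripper_width: 0.512
t 8.33 pos [ 0.4729 -0.4098  0.2581] yaw -7.71 tilt z [ 1.8e-03 -8.0e-04 -1.0e+00] grip 0.512 F [-0.7  0.7  6.6] q7 0.812 q1 0.131
 d [-0.0007  0.0005  0.0034] toolshift [-0.0007 -0.0004 -0.0034] rows@40mm 0.0847391876323031
 rotvec tool [ 0.0005 -0.0019 -0.0002]  shift after that turn [-0.0007 -0.0004 -0.0034]
```

Contact of 6.6 N, so the core is standing on the drawer floor. Releasing slowly and lifting.

```bash
python3 -m creep '[[[0,0,0,0,0,0,0.05],[0,0,0,0,0,0,0.058],[0,0,0,0,0,0,0.06],[0,0,0,0,0,0,0.06],[0,0,0,0,0,-0.01,0.06],[0,0,0,0,0,-0.02,0.06],[0,0,0,0,0,-0.035,0.06],[0,0,0,0,0,-0.035,0.06]]]' 30; python3 -c "
from h import *
plan((0.6444,0.1110,0.36),-7.7);save(cam('wrist'),'w3',1.2)"
```

```text
t: 9.0
eef_pos: [0.4706, -0.4071, 0.3559]
tool_rot: [-0.003, 0.998, -0.067, -0.005]
contact_force: [1.1, -0.4, 0.1]
gripper_width: 0.701
t 9.0 pos [ 0.4706 -0.4071  0.3559] yaw -7.72 tilt z [-0.01    0.0064 -0.9999] grip 0.701 F [ 1.1 -0.4  0.1] q7 0.748 q1 0.084
 d [0.1738 0.5181 0.0041] toolshift [ 0.1026 -0.5368 -0.0025] rows@40mm 13.41903803262724
 rotvec tool [-0.005   0.0108 -0.0003]  shift after that turn [ 0.1028 -0.5367 -0.0041]
```

View pics/w3.png

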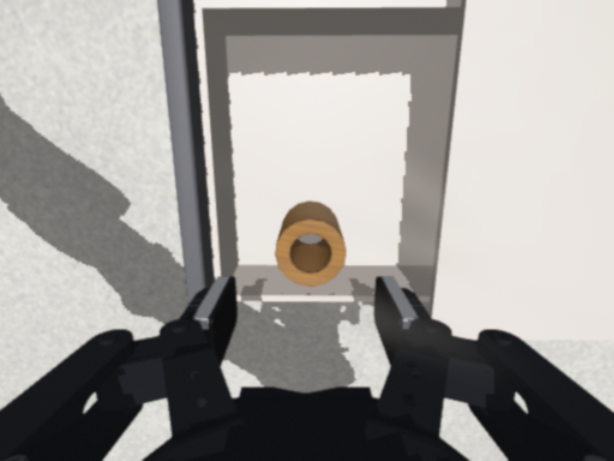

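```bash
python3 -m creep '[[[-0.005,0.0108,0,0.004,-0.02,0,0.0854],[0,0,0,0.007,-0.0365,0,0.0854],[0,0,0,0.007,-0.0365,0,0.0854],[0,0,0,0.007,-0.0365,0,0.0854],[0,0,0,0.007,-0.0365,0,0.0854],[0,0,0,0.007,-0.0365,0,0.0854],[0,0,0,0.007,-0.0365,0,0.0854],[0,0,0,0.007,-0.0365,0,0.0854],[0,0,0,0.007,-0.0365,0,0.0854],[0,0,0,0.007,-0.0365,0,0.0854],[0,0,0,0.007,-0.0365,0,0.0854],[0,0,0,0.007,-0.0365,0,0.0854],[0,0,0,0.007,-0.0365,0,0.0854],[0,0,0,0.007,-0.0365,0,0.0854],[0,0,0,0.004,-0.02,0,0.0854],[0,0,0,0,0,0,0.0854]]]' 30; python3 -c "
from h import *
plan((0.6444,0.1110,0.30),-7.7)"
```

```text
t: 10.38
eef_pos: [0.6489, 0.1013, 0.3781]
tool_rot: [0.005, 0.997, -0.074, 0.017]
contact_force: [0.3, -0.3, -0.6]
gripper_width: 0.996
t 10.38 pos [0.6489 0.1013 0.3781] yaw -8.51 tilt z [ 0.0324 -0.0133 -0.9994] grip 0.996 F [ 0.3 -0.3 -0.6] q7 -0.196 q1 -0.684
 d [-0.0045  0.0097 -0.0781] toolshift [-0.0086 -0.0096  0.0778] rows@40mm 1.9444933494221497
 rotvec tool [ 0.0086 -0.0339 -0.0142]  shift after that turn [-0.0058 -0.009   0.0781]
```

Correct the tilt, then descend in stages.

```bash
python3 -m creep '[[[0.0086,-0.0339,-0.0142,-0.006,-0.009,0.03,0.0854],[0,0,0,0,0,0.04,0.0854],[0,0,0,0,0,0.04,0.0854],[0,0,0,0,0,0.04,0.0854],[0,0,0,0,0,0.03,0.0854],[0,0,0,0,0,0.015,0.0854],[0,0,0,0,0,0,0.0854]]]' 30; python3 -c "
from h import *
plan((0.6444,0.1110,0.111),-7.7)"
```

```text
t: 10.97
eef_pos: [0.6491, 0.1099, 0.1828]
tool_rot: [-0.001, 0.998, -0.066, 0.005]
contact_force: [-0.7, -0.5, 0.1]
gripper_width: 1.001
t 10.97 pos [0.6491 0.1099 0.1828] yaw -7.55 tilt z [ 0.011   0.001  -0.9999] grip 1.001 F [-0.7 -0.5  0.1] q7 -0.087 q1 -0.611
 d [-0.0047  0.0011 -0.0718] toolshift [-0.0056 -0.0003  0.0717] rows@40mm 1.7932134408133351
 rotvec tool [-0.0025 -0.0107  0.0026]  shift after that turn [-0.0048 -0.0004  0.0718]
```

```bash
python3 -m creep '[[[-0.0025,-0.0107,0.0026,-0.005,0,0.02,0.0854],[0,0,0,-0.001,0,0.025,0.0854],[0,0,0,0,0,0.015,0.0854],[0,0,0,0,0,0.004,0.0854],[0,0,0,0,0,0.001,0.0854]]]' 30; python3 -c "
from h import *
plan((0.6444,0.1110,0.111),-7.7)"
```

```text
t: 11.38
eef_pos: [0.6467, 0.1072, 0.1221]
tool_rot: [0.0, 0.998, -0.069, 0.004]
contact_force: [0.0, 0.6, -0.1]
gripper_width: 0.996
t 11.38 pos [0.6467 0.1072 0.1221] yaw -7.91 tilt z [ 7.2e-03 -5.0e-04 -1.0e+00] grip 0.996 F [ 0.   0.6 -0.1] q7 -0.056 q1 -0.579
 d [-0.0023  0.0038 -0.0111] toolshift [-0.0029 -0.0034  0.0111] rows@40mm 0.2764830999864515
 rotvec tool [-0.0005 -0.0072 -0.0036]  shift after that turn [-0.0028 -0.0034  0.0111]
```

```bash
python3 -m creep '[[[0,-0.0072,-0.0036,-0.0028,-0.0034,0.009,0.0854],[0,0,0,-0.001,-0.001,0.004,0.0854],[0,0,0,0,0,0,0.0854]]]' 30; python3 -c "
from h import *
plan((0.6444,0.1110,0.111),-7.7)"
```

```text
t: 11.63
eef_pos: [0.6456, 0.1121, 0.1117]
tool_rot: [-0.001, 0.998, -0.067, 0.002]
contact_force: [-0.2, 1.0, -1.1]
gripper_width: 1.0
t 11.63 pos [0.6456 0.1121 0.1117] yaw -7.72 tilt z [ 0.0044  0.0016 -1.    ] grip 1.0 F [-0.2  1.  -1.1] q7 -0.053 q1 -0.579
 d [-0.0012 -0.0011 -0.0007] toolshift [-0.001   0.0013  0.0006] rows@40mm 0.03224497306172259
 rotvec tool [-0.0022 -0.0042 -0.0004]  shift after that turn [-0.001   0.0013  0.0007]
```

```bash
python3 -m creep '[[[0,0,0,-0.001,0.001,0,0.035],[0,0,0,0,0,0,0.035],[0,0,0,0,0,0,0.035],[0,0,0,0,0,0,0.035],[0,0,0,0,0,0,0.035],[0,0,0,0,0,0,0.035],[0,0,0,0,0,0,0.035],[0,0,0,0,0,0,0.035],[0,0,0,0,0,-0.02,0.035],[0,0,0,0,0,-0.03,0.035],[0,0,0,0,0,-0.04,0.035],[0,0,0,0,0,-0.04,0.035],[0,0,0,0,0,-0.04,0.035],[0,0,0,0,0,-0.04,0.035],[0,0,0,0,0,-0.04,0.035],[0,0,0,0,0,-0.01,0.035]]]' 30; python3 -c "
from h import *
plan((0.4792,-0.3578,0.37),-7.7)"
```

```text
t: 12.97
eef_pos: [0.6412, 0.1105, 0.3795]
tool_rot: [0.001, 0.998, -0.068, -0.002]
contact_force: [0.9, -0.2, 0.4]
gripper_width: 0.512
t 12.97 pos [0.6412 0.1105 0.3795] yaw -7.77 tilt z [-0.0051 -0.0017 -1.    ] grip 0.512 F [ 0.9 -0.2  0.4] q7 -0.187 q1 -0.688
 d [-0.162  -0.4683 -0.0095] toolshift [-0.0972  0.4858  0.0111] rows@40mm 12.145645173988962
 rotvec tool [ 0.0024  0.0048 -0.0011]  shift after that turn [-0.0978  0.4857  0.0095]
```

```bash
python3 -m creep '[[[0.0024,0.0048,0,-0.003,0.015,0,0.035],[0,0,0,-0.007,0.035,0,0.035],[0,0,0,-0.007,0.035,0,0.035],[0,0,0,-0.007,0.035,0,0.035],[0,0,0,-0.007,0.035,0,0.035],[0,0,0,-0.007,0.035,0,0.035],[0,0,0,-0.007,0.035,0,0.035],[0,0,0,-0.007,0.035,0,0.035],[0,0,0,-0.007,0.035,0,0.035],[0,0,0,-0.007,0.035,0,0.035],[0,0,0,-0.007,0.035,0,0.035],[0,0,0,-0.007,0.035,0,0.035],[0,0,0,-0.007,0.035,0,0.035],[0,0,0,-0.004,0.017,0,0.035],[0,0,0,0,0,0,0.035]]]' 30; python3 -c "
from h import *
plan((0.4792,-0.3578,0.30),-7.7)"
```

```text
t: 14.22
eef_pos: [0.4648, -0.3517, 0.3608]
tool_rot: [-0.002, 0.998, -0.069, -0.008]
contact_force: [-0.7, -0.0, 0.1]
gripper_width: 0.515
t 14.22 pos [ 0.4648 -0.3517  0.3608] yaw -7.95 tilt z [-0.0147  0.0054 -0.9999] grip 0.515 F [-0.7 -0.   0.1] q7 0.647 q1 -0.045
 d [ 0.0144 -0.0061 -0.0608] toolshift [0.016  0.0042 0.0605] rows@40mm 1.512775069421597
 rotvec tool [-0.0033  0.0153 -0.0045]  shift after that turn [0.0151 0.0041 0.0608]
```

```bash
python3 -m creep '[[[-0.0033,0.0153,-0.0045,0.015,0.004,0,0.035],[0,0,0,0,0,0.02,0.035],[0,0,0,0,0,0.025,0.035],[0,0,0,0,0,0.01,0.035],[0,0,0,0,0,0.00,0.035]]]' 30; python3 -c "
from h import *
plan((0.4792,-0.3578,0.262),-7.7)"
```

```text
t: 14.63
eef_pos: [0.4785, -0.3579, 0.2995]
tool_rot: [-0.001, 0.998, -0.068, 0.0]
contact_force: [-0.5, 0.0, -0.6]
gripper_width: 0.515
t 14.63 pos [ 0.4785 -0.3579  0.2995] yaw -7.82 tilt z [ 4.0e-04  1.7e-03 -1.0e+00] grip 0.515 F [-0.5  0.  -0.6] q7 0.701 q1 0.0
 d [ 0.0007  0.0001 -0.0375] toolshift [ 0.0007 -0.0002  0.0375] rows@40mm 0.9383663220150453
 rotvec tool [-0.0017 -0.0002 -0.002 ]  shift after that turn [ 0.0007 -0.0002  0.0375]
```

```bash
python3 -m creep '[[[0,0,0,0,0,0.015,0.035],[0,0,0,0,0,0.012,0.035],[0,0,0,0,0,0.007,0.035],[0,0,0,0,0,0.004,0.035],[0,0,0,0,0,0.003,0.035]]]' 30; python3 -c "
from h import *
plan((0.4792,-0.3578,0.261),-7.7)"
```

```text
t: 15.05
eef_pos: [0.4841, -0.3563, 0.2613]
tool_rot: [-0.001, 0.998, -0.065, 0.004]
contact_force: [-0.4, 6.7, 35.4]
gripper_width: 0.514
t 15.05 pos [ 0.4841 -0.3563  0.2613] yaw -7.46 tilt z [ 8.4e-03  9.0e-04 -1.0e+00] grip 0.514 F [-0.4  6.7 35.4] q7 0.733 q1 0.021
 d [-0.0049 -0.0015 -0.0003] toolshift [-0.0046  0.0021  0.0002] rows@40mm 0.11546960543578753
 rotvec tool [-0.002  -0.0082  0.0041]  shift after that turn [-0.0046  0.0021  0.0003]
```

```bash
python3 -m creep '[[[0,0,0,0,0,-0.003,0.035]]]' 30; python3 -c "
from h import *
plan((0.4792,-0.3578,0.261),-7.7);save(cam('wrist'),'w4',1.2);save(cam('scene'),'s4',1.5)"
```

```text
t: 15.13
eef_pos: [0.4853, -0.3563, 0.2655]
tool_rot: [-0.001, 0.998, -0.065, 0.005]
contact_force: [0.2, -0.1, -0.5]
gripper_width: 0.515
t 15.13 pos [ 0.4853 -0.3563  0.2655] yaw -7.41 tilt z [ 1.080e-02  5.000e-04 -9.999e-01] grip 0.515 F [ 0.2 -0.1 -0.5] q7 0.73 q1 0.019
 d [-0.0061 -0.0015 -0.0045] toolshift [-0.0059  0.0023  0.0044] rows@40mm 0.1475229657663378
 rotvec tool [-0.0019 -0.0106  0.0052]  shift after that turn [-0.0058  0.0024  0.0045]
```

View pics/w4.png

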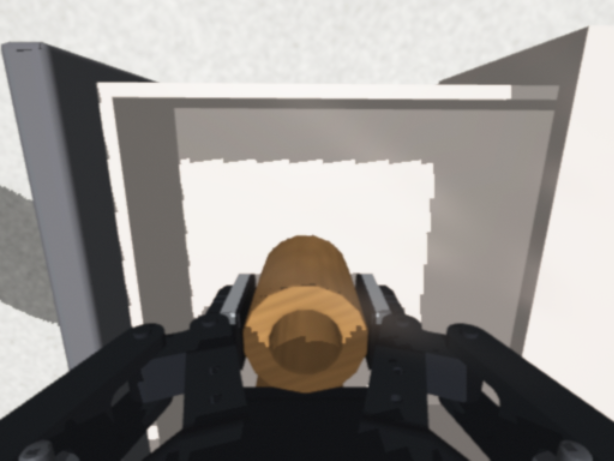

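View pics/s4.png

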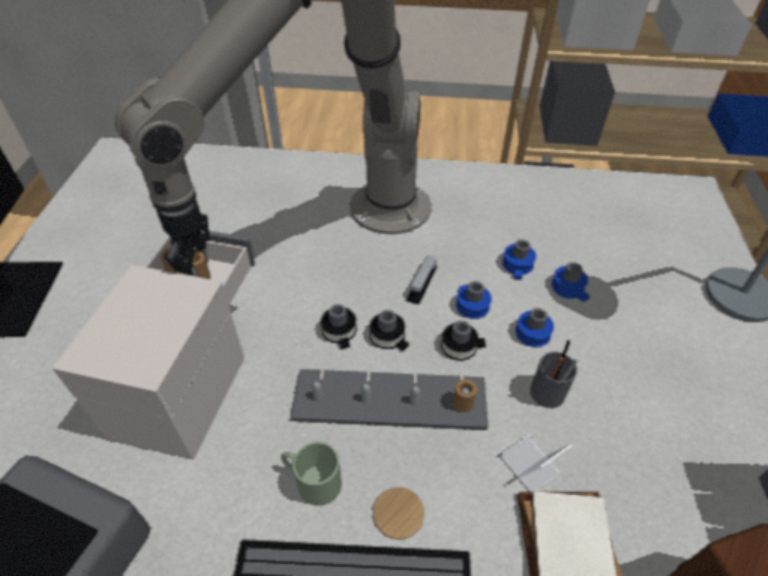

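```bash
python3 -m creep '[[[-0.0019,-0.0106,0.005,-0.004,0.002,0.0015,0.035],[0,0,0,0,0,0.001,0.035],[0,0,0,0,0,0,0.05],[0,0,0,0,0,0,0.058],[0,0,0,0,0,0,0.06],[0,0,0,0,0,0,0.06],[0,0,0,0,0,-0.01,0.06],[0,0,0,0,0,-0.02,0.06],[0,0,0,0,0,-0.035,0.06],[0,0,0,0,0,-0.035,0.06]]]' 30; python3 -c "
from h import *
plan((0.6393,0.2109,0.36),-7.7);save(cam('wrist'),'w5',1.2)"
```

```text
t: 16.07
eef_pos: [0.4773, -0.3553, 0.3591]
tool_rot: [-0.003, 0.998, -0.068, -0.009]
contact_force: [1.1, 0.3, -0.6]
gripper_width: 0.703
t 16.07 pos [ 0.4773 -0.3553  0.3591] yaw -7.79 tilt z [-0.0169  0.0063 -0.9998] grip 0.703 F [ 1.1  0.3 -0.6] q7 0.655 q1 -0.035
 d [0.162  0.5662 0.0009] toolshift [ 8.37e-02 -5.83e-01 -1.00e-04] rows@40mm 14.574629402766467
 rotvec tool [-0.0039  0.0176 -0.0017]  shift after that turn [ 0.0847 -0.5828 -0.0009]
```

View pics/w5.png

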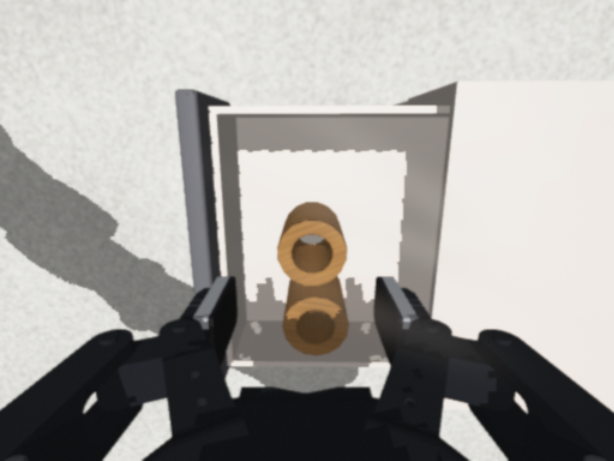

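Both cores are standing in the drawer. Next is core0.

```bash
python3 -m creep '[[[-0.0039,0.0176,0,0.004,-0.02,0,0.0854],[0,0,0,0.0055,-0.038,0,0.0854],[0,0,0,0.0055,-0.038,0,0.0854],[0,0,0,0.0055,-0.038,0,0.0854],[0,0,0,0.0055,-0.038,0,0.0854],[0,0,0,0.0055,-0.038,0,0.0854],[0,0,0,0.0055,-0.038,0,0.0854],[0,0,0,0.0055,-0.038,0,0.0854],[0,0,0,0.0055,-0.038,0,0.0854],[0,0,0,0.0055,-0.038,0,0.0854],[0,0,0,0.0055,-0.038,0,0.0854],[0,0,0,0.0055,-0.038,0,0.0854],[0,0,0,0.0055,-0.038,0,0.0854],[0,0,0,0.0055,-0.038,0,0.0854],[0,0,0,0.004,-0.03,0,0.0854],[0,0,0,0.002,-0.01,0,0.0854],[0,0,0,0,0,0,0.0854]]]' 30; python3 -c "
from h import *
plan((0.6393,0.2109,0.18),-7.7)"
```

```text
t: 17.53
eef_pos: [0.6448, 0.1976, 0.3801]
tool_rot: [0.003, 0.997, -0.075, 0.016]
contact_force: [-0.5, 0.7, 0.2]
gripper_width: 1.001
t 17.53 pos [0.6448 0.1976 0.3801] yaw -8.54 tilt z [ 0.0311 -0.0091 -0.9995] grip 1.001 F [-0.5  0.7  0.2] q7 -0.337 q1 -0.797
 d [-0.0055  0.0133 -0.2001] toolshift [-0.0139 -0.0132  0.1997] rows@40mm 4.991537141253955
 rotvec tool [ 0.0046 -0.0321 -0.0148]  shift after that turn [-0.0072 -0.0124  0.2001]
```

```bash
python3 -m creep '[[[0.0046,-0.0321,-0.0148,-0.007,-0.0124,0.02,0.0854],[0,0,0,0,0,0.04,0.0854],[0,0,0,0,0,0.04,0.0854],[0,0,0,0,0,0.04,0.0854],[0,0,0,0,0,0.03,0.0854],[0,0,0,0,0,0.015,0.0854],[0,0,0,0,0,0,0.0854]]]' 30; python3 -c "
from h import *
plan((0.6393,0.2109,0.112),-7.7)"
```

```text
t: 18.12
eef_pos: [0.643, 0.1998, 0.195]
tool_rot: [0.001, 0.997, -0.071, 0.005]
contact_force: [-0.1, 0.1, 0.5]
gripper_width: 1.001
t 18.12 pos [0.643  0.1998 0.195 ] yaw -8.2 tilt z [ 0.0089 -0.0018 -1.    ] grip 1.001 F [-0.1  0.1  0.5] q7 -0.248 q1 -0.735
 d [-0.0037  0.0111 -0.083 ] toolshift [-0.006  -0.0105  0.083 ] rows@40mm 2.073829355341647
 rotvec tool [ 0.0005 -0.0091 -0.0087]  shift after that turn [-0.0051 -0.0105  0.083 ]
```

```bash
python3 -m creep '[[[0.0005,-0.0091,-0.0087,-0.005,-0.0105,0.01,0.0854],[0,0,0,-0.001,-0.002,0.025,0.0854],[0,0,0,0,0,0.025,0.0854],[0,0,0,0,0,0.012,0.0854],[0,0,0,0,0,0.002,0.0854]]]' 30; python3 -c "
from h import *
plan((0.6393,0.2109,0.112),-7.7)"
```

```text
t: 18.53
eef_pos: [0.6423, 0.2107, 0.1255]
tool_rot: [-0.002, 0.998, -0.069, 0.004]
contact_force: [0.1, -0.8, 0.0]
gripper_width: 1.0
t 18.53 pos [0.6423 0.2107 0.1255] yaw -7.93 tilt z [ 0.0079  0.0027 -1.    ] grip 1.0 F [ 0.1 -0.8  0. ] q7 -0.222 q1 -0.714
 d [-0.003   0.0002 -0.0135] toolshift [-0.0031  0.0003  0.0134] rows@40mm 0.3361664329830767
 rotvec tool [-0.0038 -0.0075 -0.0041]  shift after that turn [-0.003   0.0002  0.0135]
```

```bash
python3 -m creep '[[[-0.0038,-0.0075,-0.0041,-0.003,0,0.012,0.0854],[0,0,0,-0.001,0,0.004,0.0854],[0,0,0,0,0,0,0.0854]]]' 30; python3 -c "
from h import *
plan((0.6393,0.2109,0.112),-7.7)"
```

```text
t: 18.78
eef_pos: [0.6397, 0.2118, 0.1112]
tool_rot: [-0.001, 0.998, -0.067, 0.001]
contact_force: [-0.1, 1.0, 0.2]
gripper_width: 1.003
t 18.78 pos [0.6397 0.2118 0.1112] yaw -7.67 tilt z [ 0.0027  0.0012 -1.    ] grip 1.003 F [-0.1  1.   0.2] q7 -0.214 q1 -0.71
 d [-0.0004 -0.0009  0.0008] toolshift [-0.0003  0.0009 -0.0008] rows@40mm 0.023349095128076945
 rotvec tool [-0.0016 -0.0025  0.0006]  shift after that turn [-0.0003  0.0009 -0.0008]
```

```bash
python3 -m creep '[[[0,0,0,0,0,0,0.035],[0,0,0,0,0,0,0.035],[0,0,0,0,0,0,0.035],[0,0,0,0,0,0,0.035],[0,0,0,0,0,0,0.035],[0,0,0,0,0,0,0.035],[0,0,0,0,0,0,0.035],[0,0,0,0,0,0,0.035],[0,0,0,0,0,-0.02,0.035],[0,0,0,0,0,-0.03,0.035],[0,0,0,0,0,-0.04,0.035],[0,0,0,0,0,-0.04,0.035],[0,0,0,0,0,-0.04,0.035],[0,0,0,0,0,-0.04,0.035],[0,0,0,0,0,-0.04,0.035],[0,0,0,0,0,-0.01,0.035]]]' 30; python3 -c "
from h import *
plan((0.4862,-0.3063,0.37),-7.7)"
```

```text
t: 20.12
eef_pos: [0.6376, 0.2105, 0.3805]
tool_rot: [0.001, 0.998, -0.068, -0.002]
contact_force: [1.4, 0.1, 1.0]
gripper_width: 0.506
t 20.12 pos [0.6376 0.2105 0.3805] yaw -7.75 tilt z [-0.0035 -0.0025 -1.    ] grip 0.506 F [1.4 0.1 1. ] q7 -0.334 q1 -0.804
 d [-0.1514 -0.5168 -0.0105] toolshift [-0.0804  0.5325  0.0123] rows@40mm 13.312593682380585
 rotvec tool [ 0.0029  0.0032 -0.0008]  shift after that turn [-0.0808  0.5325  0.0105]
```

```bash
python3 -m creep '[[[0.0029,0.0032,0,-0.003,0.015,0,0.035],[0,0,0,-0.005,0.0355,0,0.035],[0,0,0,-0.005,0.0355,0,0.035],[0,0,0,-0.005,0.0355,0,0.035],[0,0,0,-0.005,0.0355,0,0.035],[0,0,0,-0.005,0.0355,0,0.035],[0,0,0,-0.005,0.0355,0,0.035],[0,0,0,-0.005,0.0355,0,0.035],[0,0,0,-0.005,0.0355,0,0.035],[0,0,0,-0.005,0.0355,0,0.035],[0,0,0,-0.005,0.0355,0,0.035],[0,0,0,-0.005,0.0355,0,0.035],[0,0,0,-0.005,0.0355,0,0.035],[0,0,0,-0.005,0.0355,0,0.035],[0,0,0,-0.004,0.017,0,0.035],[0,0,0,0,0,0,0.035]]]' 30; python3 -c "
from h import *
plan((0.4862,-0.3063,0.30),-7.7)"
```

```text
t: 21.45
eef_pos: [0.4958, -0.2885, 0.3815]
tool_rot: [-0.004, 0.998, -0.065, 0.009]
contact_force: [-0.6, 0.4, -0.1]
gripper_width: 0.504
t 21.45 pos [ 0.4958 -0.2885  0.3815] yaw -7.43 tilt z [ 0.0193  0.0069 -0.9998] grip 0.504 F [-0.6  0.4 -0.1] q7 0.519 q1 -0.185
 d [-0.0096 -0.0178 -0.0815] toolshift [-0.0087  0.0196  0.0812] rows@40mm 2.0306002828161143
 rotvec tool [-0.0094 -0.0182  0.0049]  shift after that turn [-0.0071  0.0189  0.0815]
```

```bash
python3 -m creep '[[[-0.0094,-0.0182,0.0049,-0.007,0.019,0,0.035],[0,0,0,0,0.001,0.02,0.035],[0,0,0,0,0,0.025,0.035],[0,0,0,0,0,0.02,0.035],[0,0,0,0,0,0.00,0.035]]]' 30; python3 -c "
from h import *
plan((0.4862,-0.3063,0.262),-7.7)"
```

```text
t: 21.87
eef_pos: [0.4869, -0.3084, 0.3155]
tool_rot: [0.0, 0.998, -0.069, 0.002]
contact_force: [-0.6, 0.7, -0.5]
gripper_width: 0.512
t 21.87 pos [ 0.4869 -0.3084  0.3155] yaw -7.88 tilt z [ 4.7e-03 -9.0e-04 -1.0e+00] grip 0.512 F [-0.6  0.7 -0.5] q7 0.596 q1 -0.12
 d [-0.0007  0.0021 -0.0535] toolshift [-0.0012 -0.002   0.0535] rows@40mm 1.3371681690827506
 rotvec tool [ 0.0003 -0.0048 -0.0031]  shift after that turn [-0.001  -0.002   0.0535]
```

```bash
python3 -m creep '[[[0,-0.0048,-0.0031,-0.001,-0.002,0.015,0.035],[0,0,0,0,0,0.015,0.035],[0,0,0,0,0,0.012,0.035],[0,0,0,0,0,0.004,0.035],[0,0,0,0,0,0.00,0.035]]]' 30; python3 -c "
from h import *
plan((0.4862,-0.3063,0.262),-7.7)"
```

```text
t: 22.28
eef_pos: [0.4895, -0.3031, 0.2701]
tool_rot: [-0.0, 0.998, -0.065, 0.001]
contact_force: [0.1, -0.1, 0.5]
gripper_width: 0.508
t 22.28 pos [ 0.4895 -0.3031  0.2701] yaw -7.43 tilt z [ 2.3e-03  5.0e-04 -1.0e+00] grip 0.508 F [ 0.1 -0.1  0.5] q7 0.631 q1 -0.099
 d [-0.0033 -0.0032 -0.0081] toolshift [-0.0028  0.0036  0.0081] rows@40mm 0.2025725733049339
 rotvec tool [-0.0008 -0.0022  0.0048]  shift after that turn [-0.0028  0.0036  0.0081]
```

```bash
python3 -m creep '[[[0,-0.0022,0.0048,-0.0028,0.0036,0.004,0.035],[0,0,0,0,0,0.002,0.035],[0,0,0,0,0,0.001,0.035]]]' 30; python3 -c "
from h import *
plan((0.4862,-0.3063,0.262),-7.7)"
```

```text
t: 22.53
eef_pos: [0.4873, -0.3067, 0.2647]
tool_rot: [-0.0, 0.998, -0.067, 0.001]
contact_force: [0.4, -0.2, -0.1]
gripper_width: 0.508
t 22.53 pos [ 0.4873 -0.3067  0.2647] yaw -7.67 tilt z [ 2.8e-03 -1.0e-04 -1.0e+00] grip 0.508 F [ 0.4 -0.2 -0.1] q7 0.64 q1 -0.09
 d [-0.0011  0.0004 -0.0027] toolshift [-0.0011 -0.0002  0.0027] rows@40mm 0.06734109642464563
 rotvec tool [-0.0003 -0.0028  0.0005]  shift after that turn [-0.0011 -0.0002  0.0027]
```

```bash
python3 -m creep '[[[0,0,0,0,0,0.002,0.035],[0,0,0,0,0,0.001,0.035],[0,0,0,0,0,0,0.05],[0,0,0,0,0,0,0.058],[0,0,0,0,0,0,0.06],[0,0,0,0,0,0,0.06],[0,0,0,0,0,-0.01,0.06],[0,0,0,0,0,-0.02,0.06],[0,0,0,0,0,-0.035,0.06],[0,0,0,0,0,-0.035,0.06],[0,0,0,0,0,-0.01,0.03]]]' 30; python3 -c "
from h import *
plan((0.385,-0.345,0.36),-7.7);save(cam('wrist'),'w6',1.2)
from m import *
c=cam('scene'); rings(c,0.215,0.235,(0.42,0.54),(-0.5,-0.25)); rect(c,0.236,0.2455,(0.3,0.48),(-0.7,-0.2))"
```

```text
t: 23.45
eef_pos: [0.4854, -0.3068, 0.3763]
tool_rot: [-0.0, 0.998, -0.068, -0.001]
contact_force: [0.9, -1.1, 0.5]
gripper_width: 0.576
t 23.45 pos [ 0.4854 -0.3068  0.3763] yaw -7.81 tilt z [-2.4e-03  8.0e-04 -1.0e+00] grip 0.576 F [ 0.9 -1.1  0.5] q7 0.549 q1 -0.158
 d [-0.1004 -0.0382 -0.0163] toolshift [-0.0943  0.0515  0.0165] rows@40mm 2.3563251287300004
 rotvec tool [-0.0004  0.0025 -0.0019]  shift after that turn [-0.0944  0.0513  0.0163]
2 px [111. 170.] n 187 mean [ 0.4754 -0.4177  0.2229] mid [ 0.467  -0.4185] bb [0.092 0.062] zmed 0.2234 col [87. 77. 65.]
4 px [154. 166.] n 196 mean [ 0.4462 -0.293   0.2227] mid [ 0.4801 -0.3048] bb [0.12  0.094] zmed 0.2212 col [111. 108. 107.]
8 px [137. 174.] n 272 mean [ 0.4866 -0.3327  0.224 ] mid [ 0.4866 -0.3339] bb [0.053 0.092] zmed 0.2252 col [102.  81.  58.]
rect ctr [ 0.4224 -0.3044] size [0.0943 0.0152] ang 84.02
[[0.4099000096321106, -0.3504999876022339], [0.42500001192092896, -0.3521000146865845], [0.4348999857902527, -0.2583000063896179], [0.4196999967098236, -0.2567000091075897]]
```

View pics/w6.png

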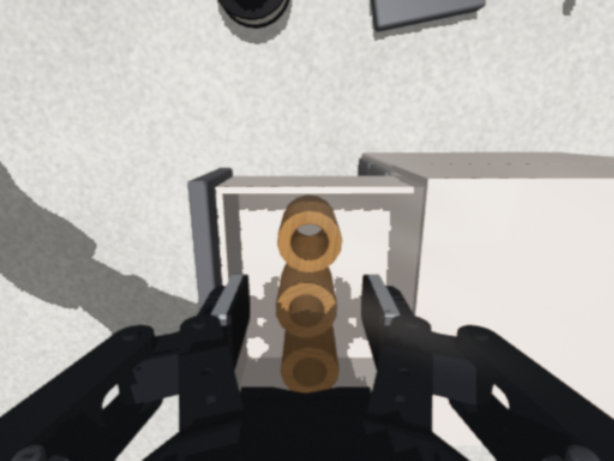

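```bash
python3 -m creep '[[[0,0.0025,0,-0.03,0.01,0,0],[0,0,0,-0.035,0.01,0,0],[0,0,0,-0.035,0.01,0,0],[0,0,0,-0.01,0.002,0,0],[0,0,0,0,0,0,0],[0,0,0,0,0,0,0]]]' 30; python3 -c "
from h import *
plan((0.3643,-0.3423,0.295),-7.7)"
```

```text
t: 24.05
eef_pos: [0.368, -0.3208, 0.3693]
tool_rot: [-0.002, 0.998, -0.065, -0.003]
contact_force: [-0.2, 0.6, 0.5]
gripper_width: -0.003
t 24.05 pos [ 0.368  -0.3208  0.3693] yaw -7.49 tilt z [-0.0053  0.0047 -1.    ] grip -0.003 F [-0.2  0.6  0.5] q7 0.576 q1 -0.162
 d [-0.0037 -0.0215 -0.0743] toolshift [-0.0005  0.0221  0.0742] rows@40mm 1.8544905470370365
 rotvec tool [-0.0039  0.0058  0.0036]  shift after that turn [-0.0008  0.0219  0.0743]
```

```bash
python3 -m creep '[[[-0.0039,0.0058,0.0036,0,0.02,0.01,0],[0,0,0,0,0.002,0.025,0],[0,0,0,0,0,0.025,0],[0,0,0,0,0,0.008,0],[0,0,0,0,0,0,0]]]' 30; python3 -c "
from h import *
plan((0.3643,-0.3423,0.295),-7.7)"
```

```text
t: 24.47
eef_pos: [0.3722, -0.3417, 0.298]
tool_rot: [0.001, 0.998, -0.063, 0.001]
contact_force: [0.8, 0.2, -0.0]
gripper_width: 0.0
t 24.47 pos [ 0.3722 -0.3417  0.298 ] yaw -7.26 tilt z [ 0.0017 -0.0019 -1.    ] grip 0.0 F [ 0.8  0.2 -0. ] q7 0.734 q1 -0.067
 d [-0.0079 -0.0006 -0.003 ] toolshift [-0.0078  0.0016  0.003 ] rows@40mm 0.1947692520489924
 rotvec tool [ 0.0017 -0.0019  0.0076]  shift after that turn [-0.0078  0.0017  0.003 ]
```

```bash
python3 -m creep '[[[0.0017,-0.0019,0.0076,0.008,0,0,0],[0,0,0,0.01,0,0,0],[0,0,0,0.01,0,0,0],[0,0,0,0.01,0,0,0],[0,0,0,0.01,0,0,0],[0,0,0,0.01,0,0,0]]]' 30; python3 -c "
from h import *
plan((0.5,-0.3606,0.297),-7.7);save(cam('scene'),'s7',1.5)"
```

```text
t: 24.97
eef_pos: [0.4369, -0.3492, 0.3001]
tool_rot: [-0.0, 0.998, -0.066, -0.0]
contact_force: [-1.8, -0.8, -0.6]
gripper_width: 0.0
t 24.97 pos [ 0.4369 -0.3492  0.3001] yaw -7.58 tilt z [-5.e-04  4.e-04 -1.e+00] grip 0.0 F [-1.8 -0.8 -0.6] q7 0.726 q1 -0.049
 d [ 0.0631 -0.0114 -0.0031] toolshift [0.064  0.0029 0.0031] rows@40mm 1.6006334809941465
 rotvec tool [-0.0003  0.0005  0.0021]  shift after that turn [0.064  0.0028 0.0031]
```

View pics/s7.png

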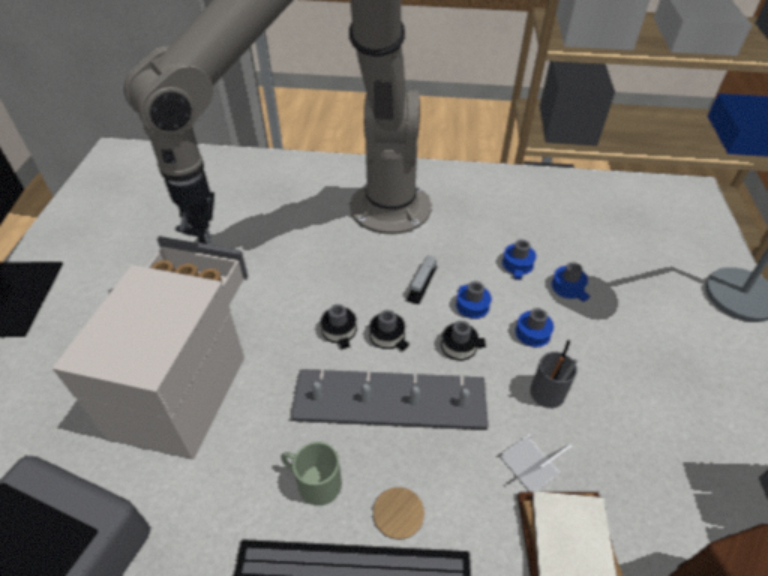

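The fingers are pushing with about 2 N, the drawer is sliding, and the cores are still upright. Continuing.

```bash
python3 -m creep '[[[0,0,0.002,0.01,0.0005,0.001,0],[0,0,0,0.01,0,0,0],[0,0,0,0.01,0,0,0],[0,0,0,0.01,0,0,0],[0,0,0,0.01,0,0,0],[0,0,0,0.01,0,0,0]]]' 30; python3 -c "
from h import *
plan((0.5296,-0.3649,0.297),-7.7)"
```

```text
t: 25.52
eef_pos: [0.5034, -0.3582, 0.2998]
tool_rot: [0.0, 0.998, -0.066, 0.0]
contact_force: [-1.5, -0.4, 0.0]
gripper_width: 0.002
t 25.52 pos [ 0.5034 -0.3582  0.2998] yaw -7.58 tilt z [ 6.e-04 -4.e-04 -1.e+00] grip 0.002 F [-1.5 -0.4  0. ] q7 0.71 q1 -0.024
 d [ 0.0262 -0.0067 -0.0028] toolshift [0.0269 0.0032 0.0028] rows@40mm 0.6721874277740553
 rotvec tool [ 0.0003 -0.0006  0.0021]  shift after that turn [0.0269 0.0031 0.0028]
```

```bash
python3 -m creep '[[[0,0,0,0.008,0,0,0],[0,0,0,0.006,0,0,0],[0,0,0,0.004,0,0,0]]]' 30; python3 -m creep '[[[0,0,0,0.003,0,0,0],[0,0,0,0.003,0,0,0]]]' 30;  python3 -c "
from h import *
plan((0.5296,-0.3649,0.297),-7.7)"
```

```text
t: 25.77
eef_pos: [0.525, -0.361, 0.2998]
tool_rot: [0.001, 0.998, -0.065, 0.001]
contact_force: [-1.1, 0.6, -0.4]
gripper_width: -0.0
t: 25.93
eef_pos: [0.5319, -0.3618, 0.2998]
tool_rot: [0.001, 0.998, -0.065, 0.001]
contact_force: [-0.2, 0.2, -0.4]
gripper_width: -0.006
t 25.93 pos [ 0.5319 -0.3618  0.2998] yaw -7.5 tilt z [ 0.0011 -0.0015 -1.    ] grip -0.006 F [-0.2  0.2 -0.4] q7 0.7 q1 -0.013
 d [-0.0023 -0.0031 -0.0028] toolshift [-0.0019  0.0033  0.0028] rows@40mm 0.08312741727627936
 rotvec tool [ 0.0013 -0.0013  0.0035]  shift after that turn [-0.0019  0.0033  0.0028]
```

```bash
for i in 1; do python3 -m creep '[[[0,0,0,0.003,0,0,0],[0,0,0,0.002,0,0,0]]]' 30; python3 -m creep '[[[0,0,0,0.002,0,0,0]]]' 30; done; python3 -c "
from m import *
plan((0.5296,-0.3649,0.297),-7.7); c=cam('top'); save(c,'t8',1.5)"
```

```text
t: 26.1
eef_pos: [0.5342, -0.3624, 0.2997]
tool_rot: [-0.001, 0.998, -0.066, -0.003]
contact_force: [-10.9, 4.4, 8.4]
gripper_width: 0.001
t: 26.18
eef_pos: [0.5344, -0.3625, 0.2997]
tool_rot: [-0.002, 0.998, -0.067, -0.005]
contact_force: [-8.1, 3.4, 5.7]
gripper_width: -0.0
t 26.18 pos [ 0.5344 -0.3625  0.2997] yaw -7.65 tilt z [-0.0089  0.0045 -1.    ] grip -0.0 F [-8.1  3.4  5.7] q7 0.697 q1 -0.009
 d [-0.0048 -0.0024 -0.0027] toolshift [-0.0044  0.003   0.0027] rows@40mm 0.10977571213079017
 rotvec tool [-0.0032  0.0094  0.0009]  shift after that turn [-0.0044  0.003   0.0027]
```

View pics/t8.png

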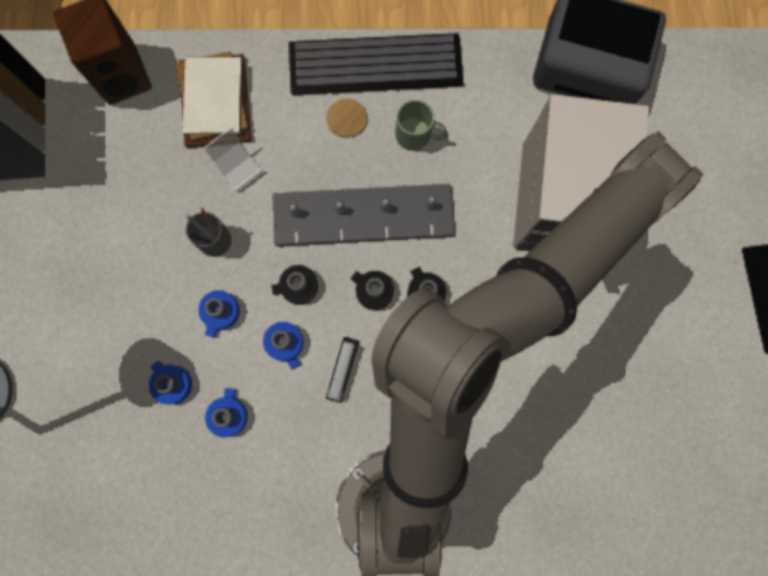

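```bash
python3 -m creep '[[[0,0,0,-0.01,0,0,0],[0,0,0,-0.03,0,0,0],[0,0,0,-0.03,0,-0.01,0],[0,0,0,-0.02,0,-0.03,0],[0,0,0,0,-0.01,-0.03,0.0854],[0,0,0,0,-0.03,-0.01,0.0854],[0,0,0,0,-0.03,0,0.0854],[0,0,0,0,-0.03,0,0.0854],[0,0,0,0,-0.03,0,0.0854],[0,0,0,0,-0.03,0,0.0854],[0,0,0,0,-0.01,0,0.0854]]]' 30; python3 -c "
from m import *
plan((0.4585,-0.0765,0.25)); 
for n in ['top','scene']:
    c=cam(n); save(c,n[0]+'9',1.5); 
    print('unit+panel'); rect(c,0.235,0.26,(0.4,1.1),(-0.8,-0.2)); rings(c,0.236,0.246,(0.3,.65),(-.6,-.2))
    rings(c,0.062,0.078,(0.4,0.56),(-0.2,0.3))
    for q in [(.477,.202),(.4632,.0364),(.4585,-.0765)]: lip(c,q)
"
```

```text
t: 27.15
eef_pos: [0.4599, -0.1809, 0.3853]
tool_rot: [-0.004, 0.997, -0.074, 0.001]
contact_force: [-0.0, -0.1, -0.3]
gripper_width: 0.976
t 27.15 pos [ 0.4599 -0.1809  0.3853] yaw -8.44 tilt z [ 0.0031  0.0077 -1.    ] grip 0.976 F [-0.  -0.1 -0.3] q7 0.206 q1 -0.443
 d [-0.0014  0.1044 -0.1353] toolshift [-0.0169 -0.102   0.1361] rows@40mm 3.401717609218987
unit+panel
rect ctr [ 0.6718 -0.384 ] size [0.1931 0.2542] ang 82.1
[[0.5325999855995178, -0.46219998598098755], [0.7843999862670898, -0.49720001220703125], [0.8108999729156494, -0.3057999908924103], [0.5591999888420105, -0.27090001106262207]]
1 px [197. 186.] n 81 mean [0.4768 0.2019 0.0695] mid [0.4766 0.2021] bb [0.037 0.038] zmed 0.0693 col [73. 71. 71.]
2 px [249. 190.] n 79 mean [0.4627 0.0365 0.0703] mid [0.4627 0.0371] bb [0.037 0.038] zmed 0.0707 col [73. 71. 70.]
3 px [285. 192.] n 80 mean [ 0.4584 -0.0762  0.0699] mid [ 0.459  -0.0767] bb [0.037 0.038] zmed 0.0699 col [71. 69. 68.]
lip ang 102.1 n 22 z 0.0137
lip ang 53.2 n 20 z 0.0168
lip ang 24.2 n 19 z 0.0146
unit+panel
rect ctr [ 0.6712 -0.3846] size [0.1937 0.2534] ang 82.13
[[0.5325000286102295, -0.46320000290870667], [0.7833999991416931, -0.49790000915527344], [0.8100000023841858, -0.3059999942779541], [0.5590000152587891, -0.27129998803138733]]
17 px [141. 201.] n 52 mean [ 0.6054 -0.2801  0.241 ] mid [ 0.6061 -0.281 ] bb [0.087 0.013] zmed 0.2406 col [134. 130. 127.]
1 px [224. 207.] n 72 mean [ 0.4611 -0.0767  0.0678] mid [ 0.4604 -0.0771] bb [0.041 0.038] zmed 0.0677 col [83. 84. 87.]
2 px [257. 211.] n 75 mean [0.4653 0.0355 0.0675] mid [0.4633 0.0354] bb [0.043 0.038] zmed 0.0677 col [83. 84. 86.]
3 px [307. 218.] n 76 mean [0.4798 0.2022 0.068 ] mid [0.4798 0.2028] bb [0.04  0.037] zmed 0.0685 col [79. 80. 83.]
lip ang 93.2 n 19 z 0.0135
lip ang 46.5 n 30 z 0.0135
lip ang 21.2 n 30 z 0.0139
```

View pics/s9.png

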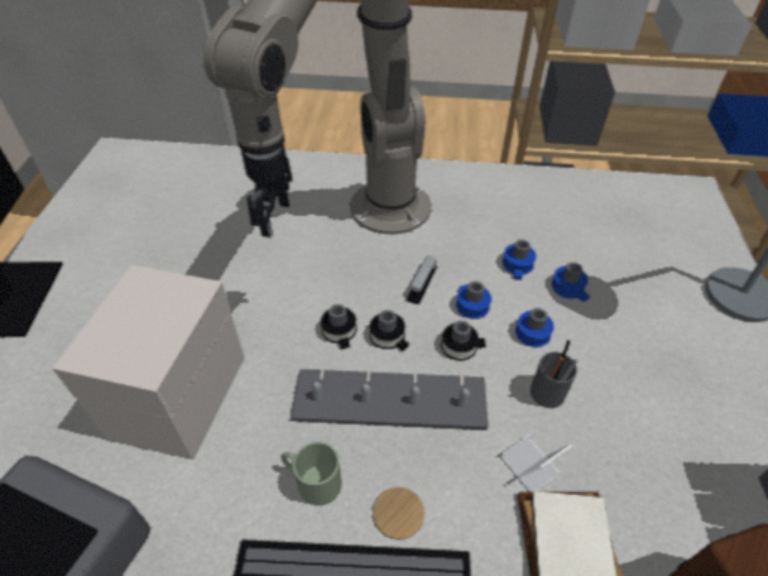

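Drawer looks shut, with no panel protruding in either view. Roll C goes first, to spindle 3, gripped with the jaws along y so the 160° turn is split across the joint 7 range.

```bash
python3 -m creep '[[[-0.007,0.003,0.115,0,0,0,0.0854],[0,0,0.115,0,0,0,0.0854],[0,0,0.115,0,0,0,0.0854],[0,0,0.115,0,0,0,0.0854],[0,0,0.115,0,0,0,0.0854],[0,0,0.115,0,0,0,0.0854],[0,0,0.115,0,0,0,0.0854],[0,0,0.115,0,0,0,0.0854],[0,0,0.115,0,0,0,0.0854],[0,0,0.115,0,0,0,0.0854],[0,0,0.115,0,0,0,0.0854],[0,0,0.115,0,0,0,0.0854],[0,0,0,0,0,0,0.0854]]]' 60; python3 -c "
from m import *
plan((0.4590,-0.0768,0.30),-90)
c=cam('top');W=c['W']
# front face of drawer unit
ex=np.array([.991,-.134]);ey=np.array([.134,.991]);d=W[...,:2]-np.array([.5453,-.367]);a=d@ex;b=d@ey
for lo,hi in [(.06,.1),(.1,.14),(.14,.165),(.17,.2),(.2,.235)]:
    m=(np.abs(b)<.08)&(np.abs(a)<.15)&(W[...,2]>lo)&(W[...,2]<hi); print(lo,m.sum(),np.round(np.percentile(a[m],[10,50,90]),4) if m.sum() else '')
"
```

```text
t: 28.33
eef_pos: [0.452, -0.2012, 0.3866]
tool_rot: [0.005, -0.69, 0.724, -0.006]
contact_force: [0.3, -0.4, -0.2]
gripper_width: 1.0
t 28.33 pos [ 0.452  -0.2012  0.3866] yaw -92.8 tilt z [ 0.0155 -0.0025 -0.9999] grip 1.0 F [ 0.3 -0.4 -0.2] q7 -1.207 q1 -0.548
 d [ 0.007   0.1244 -0.0866] toolshift [-0.1247  0.0005  0.0863] rows@40mm 3.118642283993658
 rotvec tool [-0.0155 -0.0021 -0.0489]  shift after that turn [-0.1244 -0.007   0.0866]
0.06 10 [-0.0023 -0.0011 -0.0005]
0.1 21 [-0.0025 -0.0018 -0.0006]
0.14 34 [-0.002  -0.001   0.0027]
0.17 33 [0.0011 0.0022 0.0037]
0.2 51 [0.0012 0.0025 0.0031]
```

```bash
python3 -m creep '[[[-0.0155,-0.0021,-0.0489,0,0,0.01,0.0854],[0,0,0,-0.035,-0.002,0.02,0.0854],[0,0,0,-0.037,-0.002,0.02,0.0854],[0,0,0,-0.03,-0.002,0.02,0.0854],[0,0,0,-0.01,0,0.01,0.0854],[0,0,0,0,0,0,0.0854]]]' 60; python3 -c "
from m import *
plan((0.4590,-0.0768,0.2),-90)
c=cam('wrist'); save(c,'w10',1.2); rings(c,0.06,0.08,(0.3,0.7),(-0.4,0.4)); 
"
```

```text
t: 28.88
eef_pos: [0.4565, -0.0934, 0.3056]
tool_rot: [-0.002, 0.714, -0.7, 0.004]
contact_force: [-0.4, -0.5, -0.5]
gripper_width: 1.001
t 28.88 pos [ 0.4565 -0.0934  0.3056] yaw -88.81 tilt z [ 0.0079 -0.0025 -1.    ] grip 1.001 F [-0.4 -0.5 -0.5] q7 -1.329 q1 -0.678
 d [ 0.0025  0.0166 -0.1056] toolshift [-0.0168 -0.002   0.1055] rows@40mm 2.638388137411263
 rotvec tool [-0.0078 -0.0026  0.0208]  shift after that turn [-0.0166 -0.0025  0.1056]
1 px [458.  57.] n 1485 mean [ 0.5808 -0.2906  0.0706] mid [ 0.5875 -0.3148] bb [0.09  0.083] zmed 0.0708 col [121. 117. 114.]
2 px [  1. 155.] n 28 mean [0.4747 0.1826 0.0616] mid [0.4745 0.1833] bb [0.016 0.005] zmed 0.0615 col [39. 40. 42.]
3 px [135. 167.] n 819 mean [0.465  0.0342 0.0686] mid [0.4646 0.0353] bb [0.039 0.039] zmed 0.0696 col [95. 95. 99.]
4 px [239. 174.] n 695 mean [ 0.4602 -0.0779  0.0693] mid [ 0.4595 -0.0776] bb [0.04  0.039] zmed 0.0699 col [104. 104. 108.]
```

View pics/w10.png

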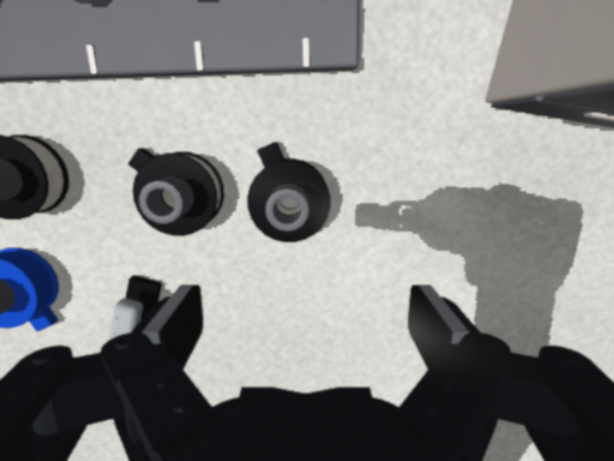

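```bash
cat >> m.py <<'E'
def lip2(c,ctr,z0=0.0):
    W=c['W']; d=W[...,:2]-np.array(ctr); rr=np.hypot(d[...,0],d[...,1])
    m=(rr>0.045)&(rr<0.066)&(W[...,2]>z0+0.003)&(W[...,2]<z0+0.022)&(c['color'].max(2)<70)
    n,l,s,ce=cv2.connectedComponentsWithStats(m.astype(np.uint8))
    i=1+np.argmax(s[1:,4]); p=d[l==i]; z=W[...,2][l==i]-z0
    zt=np.percentile(z,85); k=np.abs(z-zt)<0.003
    q=p[k]; a0=np.arctan2(*q.mean(0)[::-1])
    u=np.array([np.cos(a0),np.sin(a0)]);v=np.array([-u[1],u[0]]); 
    pv=q@v; mid=(np.percentile(pv,3)+np.percentile(pv,97))/2
    print('lip z',zt.round(4),'n',k.sum(),'a_mean',np.degrees(a0).round(1),'a_mid',np.degrees(a0+mid/0.053).round(1),'width',np.ptp(pv).round(4),'rmax',np.hypot(*q.T).max().round(4))
E
python3 -c "
from m import *
for n in ['wrist','top','scene']:
  c=cam(n); print(n)
  for q in [(.459,-.077),(.4638,.0358)]+([(.478,.2024)] if n!='wrist' else []): lip2(c,q)
"
```

```text
wrist
lip z 0.017 n 200 a_mean 22.2 a_mid 22.1 width 0.0212 rmax 0.0591
lip z 0.0168 n 176 a_mean 49.5 a_mid 50.1 width 0.0212 rmax 0.0591
top
lip z 0.0206 n 2 a_mean 30.1 a_mid 30.1 width 0.0028 rmax 0.0471
lip z 0.0178 n 14 a_mean 52.3 a_mid 53.9 width 0.0195 rmax 0.0569
lip z 0.0179 n 11 a_mean 102.9 a_mid 102.4 width 0.0139 rmax 0.0551
scene
lip z 0.0169 n 19 a_mean 22.7 a_mid 22.0 width 0.0192 rmax 0.0597
lip z 0.0166 n 15 a_mean 48.9 a_mid 48.1 width 0.0179 rmax 0.0578
lip z 0.0158 n 18 a_mean 94.7 a_mid 94.9 width 0.0176 rmax 0.0563
```

```bash
python3 -m creep '[[[-0.0078,-0.0026,0.0208,-0.016,-0.0025,0.01,0.0854],[0,0,0,0,0,0.03,0.0854],[0,0,0,0,0,0.035,0.0854],[0,0,0,0,0,0.025,0.0854],[0,0,0,0,0,0.005,0.0854],[0,0,0,0,0,0,0.0854]]]' 60; python3 -c "
from m import *
plan((0.4593,-0.0772,0.113),-90)
"
```

```text
t: 29.58
eef_pos: [0.468, -0.0898, 0.2077]
tool_rot: [0.008, -0.701, 0.713, -0.009]
contact_force: [0.2, 0.1, 0.6]
gripper_width: 0.996
t 29.58 pos [ 0.468  -0.0898  0.2077] yaw -90.93 tilt z [ 2.370e-02 -9.000e-04 -9.997e-01] grip 0.996 F [0.2 0.1 0.6] q7 -1.172 q1 -0.557
 d [-0.0087  0.0126 -0.0947] toolshift [-0.0125  0.0112  0.0944] rows@40mm 2.3611013245142343
 rotvec tool [-0.0237 -0.0007 -0.0163]  shift after that turn [-0.0126  0.0087  0.0947]
```

```bash
python3 -m creep '[[[-0.0237,0,-0.0163,-0.0126,0.009,0,0.0854],[0,0,0,0,0.001,0.02,0.0854],[0,0,0,0,0,0.02,0.0854],[0,0,0,0,0,0,0.0854]]]' 60; python3 -c "
from m import *
plan((0.4593,-0.0772,0.113),-90)
"
```

```text
t: 29.92
eef_pos: [0.463, -0.0805, 0.1737]
tool_rot: [0.004, -0.706, 0.708, -0.004]
contact_force: [-0.5, 1.0, 0.4]
gripper_width: 1.001
t 29.92 pos [ 0.463  -0.0805  0.1737] yaw -90.16 tilt z [ 1.090e-02 -6.000e-04 -9.999e-01] grip 1.001 F [-0.5  1.   0.4] q7 -1.124 q1 -0.526
 d [-0.0037  0.0033 -0.0607] toolshift [-0.0033  0.0044  0.0606] rows@40mm 1.5159284462411853
 rotvec tool [-0.0109 -0.0006 -0.0027]  shift after that turn [-0.0033  0.0037  0.0607]
```

```bash
python3 -m creep '[[[-0.0109,0,-0.0027,-0.0033,0.004,0.015,0.0854],[0,0,0,-0.001,0.001,0.02,0.0854],[0,0,0,0,0.001,0.015,0.0854],[0,0,0,0,0,0.002,0.0854]]]' 60; python3 -c "
from m import *
plan((0.4593,-0.0772,0.113),-90)
"
```

```text
t: 30.25
eef_pos: [0.4638, -0.0787, 0.1289]
tool_rot: [0.005, -0.707, 0.708, -0.005]
contact_force: [-0.5, -0.5, 0.6]
gripper_width: 1.002
t 30.25 pos [ 0.4638 -0.0787  0.1289] yaw -90.09 tilt z [ 1.380e-02  5.000e-04 -9.999e-01] grip 1.002 F [-0.5 -0.5  0.6] q7 -1.045 q1 -0.451
 d [-0.0045  0.0015 -0.0159] toolshift [-0.0015  0.0047  0.0158] rows@40mm 0.39543789242859406
 rotvec tool [-0.0138  0.0005 -0.0016]  shift after that turn [-0.0015  0.0045  0.0159]
```

```bash
python3 -m creep '[[[-0.0138,0,-0.0016,-0.0015,0.0047,0.012,0.0854],[0,0,0,0,0.001,0.005,0.0854],[0,0,0,0,0,0,0.0854]]]' 60; python3 -c "
from m import *
plan((0.4593,-0.0772,0.113),-90)
"
```

```text
t: 30.5
eef_pos: [0.4611, -0.0782, 0.1148]
tool_rot: [0.002, -0.707, 0.707, -0.002]
contact_force: [0.0, 0.0, 0.8]
gripper_width: 1.004
t 30.5 pos [ 0.4611 -0.0782  0.1148] yaw -90.04 tilt z [ 0.0055  0.001  -1.    ] grip 1.004 F [0.  0.  0.8] q7 -1.024 q1 -0.429
 d [-0.0018  0.001  -0.0018] toolshift [-0.001   0.0018  0.0018] rows@40mm 0.045140798328045476
 rotvec tool [-0.0055  0.001  -0.0007]  shift after that turn [-0.001   0.0018  0.0018]
```

```bash
python3 -m creep '[[[-0.0055,0,0,-0.001,0.0025,0.001,0.0854],[0,0,0,0,0,0,0.03],[0,0,0,0,0,0,0.03],[0,0,0,0,0,0,0.03],[0,0,0,0,0,0,0.03],[0,0,0,0,0,0,0.03],[0,0,0,0,0,0,0.03],[0,0,0,0,0,0,0.03],[0,0,0,0,0,0,0.03],[0,0,0,0,0,0,0.03]]]' 60; python3 -c "
from m import *
plan((0.4593,-0.0772,0.113),-90)
"
```

```text
t: 31.33
eef_pos: [0.4597, -0.0773, 0.1163]
tool_rot: [0.002, -0.707, 0.707, -0.001]
contact_force: [-0.0, 1.2, 0.6]
gripper_width: 0.446
t 31.33 pos [ 0.4597 -0.0773  0.1163] yaw -90.03 tilt z [ 0.0029  0.0014 -1.    ] grip 0.446 F [-0.   1.2  0.6] q7 -1.028 q1 -0.435
 d [-0.0004  0.0001 -0.0033] toolshift [-0.0001  0.0004  0.0033] rows@40mm 0.08271637991102428
 rotvec tool [-0.0029  0.0014 -0.0005]  shift after that turn [-0.0001  0.0004  0.0033]
```

```bash
python3 -m creep '[[[0,0,0,0,0,-0.01,0.03],[0,0,0,0,0,-0.02,0.03],[0,0,0,0,0,-0.03,0.03],[0,0,0,0,0,-0.03,0.03],[0,0,0,0,0,-0.02,0.03],[0,0,0,0,0,-0.01,0.03],[0,0,0,0,0,0,0.03]]]' 60; python3 -c "
from m import *
plan((0.6547,-0.0887,0.26),70.7)
"
```

```text
t: 31.92
eef_pos: [0.4567, -0.0786, 0.2424]
tool_rot: [-0.002, -0.706, 0.709, 0.002]
contact_force: [-0.5, -0.1, -1.9]
gripper_width: 0.449
t 31.92 pos [ 0.4567 -0.0786  0.2424] yaw -90.24 tilt z [-5.e-03  7.e-04 -1.e+00] grip 0.449 F [-0.5 -0.1 -1.9] q7 -1.256 q1 -0.649
 d [ 0.198  -0.0101  0.0176] toolshift [ 0.0092 -0.198  -0.0186] rows@40mm 4.949208506215917
 rotvec tool [ 2.0000e-04  7.3000e-03 -2.8088e+00]  shift after that turn [ 0.056   0.1902 -0.0176]
```

```bash
python3 -m creep '[[[0,0.007,0,0,-0.015,-0.005,0.03],[0,0,0,0.001,-0.028,-0.005,0.03],[0,0,0,0.001,-0.028,-0.005,0.03],[0,0,0,0.001,-0.028,0,0.03],[0,0,0,0.001,-0.028,0,0.03],[0,0,0,0.001,-0.028,0,0.03],[0,0,0,0.001,-0.02,0,0.03],[0,0,0,0,-0.01,0,0.03],[0,0,0,0,0,0,0.03]]]' 60; python3 -c "
from m import *
plan((0.6547,-0.0887,0.26),70.7)
"
```

```text
t: 32.67
eef_pos: [0.6437, -0.0838, 0.2492]
tool_rot: [-0.006, -0.706, 0.708, 0.006]
contact_force: [-0.4, 0.8, -2.3]
gripper_width: 0.444
t 32.67 pos [ 0.6437 -0.0838  0.2492] yaw -90.17 tilt z [-1.740e-02 -1.000e-04 -9.998e-01] grip 0.444 F [-0.4  0.8 -2.3] q7 -1.173 q1 -0.455
 d [ 0.011  -0.0049  0.0108] toolshift [ 0.0049 -0.0109 -0.011 ] rows@40mm 0.27536107113505914
 rotvec tool [ 0.0043  0.0244 -2.8076]  shift after that turn [-0.001   0.012  -0.0108]
```

```bash
python3 -m creep '[[[0.0174,0,-0.06,0,0,0,0.03],[0,0,-0.12,0,0,0,0.03],[0,0,-0.12,0,0,0,0.03],[0,0,-0.12,0,0,0,0.03],[0,0,-0.12,0,0,0,0.03],[0,0,-0.12,0,0,0,0.03],[0,0,-0.12,0,0,0,0.03],[0,0,-0.12,0,0,0,0.03],[0,0,-0.12,0,0,0,0.03],[0,0,-0.12,0,0,0,0.03],[0,0,-0.12,0,0,0,0.03],[0,0,-0.12,0,0,0,0.03],[0,0,-0.12,0,0,0,0.03],[0,0,-0.12,0,0,0,0.03],[0,0,-0.12,0,0,0,0.03],[0,0,-0.12,0,0,0,0.03],[0,0,-0.12,0,0,0,0.03],[0,0,-0.12,0,0,0,0.03],[0,0,-0.12,0,0,0,0.03],[0,0,-0.08,0,0,0,0.03]]]' 60; python3 -c "
from m import *
plan((0.6547,-0.0887,0.22),70.7)
"
```

```text
t: 34.33
eef_pos: [0.6163, -0.0851, 0.23]
tool_rot: [-0.008, 0.917, 0.399, -0.021]
contact_force: [-0.5, -0.2, -1.9]
gripper_width: 0.443
t 34.33 pos [ 0.6163 -0.0851  0.23  ] yaw 47.04 tilt z [-0.0458 -0.0025 -0.9989] grip 0.443 F [-0.5 -0.2 -1.9] q7 0.91 q1 -0.053
 d [ 0.0384 -0.0036 -0.01  ] toolshift [0.0239 0.0308 0.0083] rows@40mm 0.769973605754034
 rotvec tool [-0.0381  0.026  -0.4134]  shift after that turn [0.0093 0.0374 0.01  ]
```

```bash
python3 -m creep '[[[-0.02,0.014,-0.1,0.006,0.008,0,0.03],[-0.01,0.006,-0.1,0.006,0.008,0,0.03],[-0.005,0.004,-0.1,0.005,0.01,0,0.03],[0,0,-0.07,0.003,0.008,0,0.03],[0,0,0,0,0,0,0.03]]]' 60; python3 -c "
from m import *
plan((0.6547,-0.0887,0.22),70.7)
"
```

```text
t: 34.75
eef_pos: [0.6495, -0.0889, 0.2246]
tool_rot: [-0.002, 0.822, 0.57, -0.007]
contact_force: [-0.5, 1.4, -2.3]
gripper_width: 0.446
t 34.75 pos [ 0.6495 -0.0889  0.2246] yaw 69.47 tilt z [-0.0139 -0.0054 -0.9999] grip 0.446 F [-0.5  1.4 -2.3] q7 1.262 q1 0.018
 d [ 0.0052  0.0002 -0.0046] toolshift [0.0021 0.0049 0.0045] rows@40mm 0.12202447759365939
 rotvec tool [-0.0112  0.0098 -0.0215]  shift after that turn [0.002  0.0049 0.0046]
```

Now measure the held roll's lip angle and centre, and spindle 3, in the wrist and top views.

```bash
python3 -m creep '[[[-0.0112,0.0098,-0.0215,0.002,0.005,0,0.03],[0,0,0,0,0,0,0.03]]]' 60; python3 -c "
from m import *
plan((0.6547,-0.0887,0.22),70.7)
for n in ['top','scene','wrist']:
    c=cam(n); save(c,n[0]+'11',1.2); print(n)
    z0=get_obs()['eef_pos'][2]-0.1163
    if n!='scene': lip2(c,(0.6547,-0.0887),z0)
    else: lip2(c,(0.6547,-0.0887),z0)
    rings(c,z0+0.03,z0+0.045,(0.55,.75),(-.2,.03))
    print('spindle tips');rings(c,0.064,0.074,(0.6,.7),(-.15,.3))
"
```

```text
t: 34.92
eef_pos: [0.6525, -0.0892, 0.2228]
tool_rot: [-0.001, 0.817, 0.577, -0.002]
contact_force: [0.6, 0.9, -1.4]
gripper_width: 0.445
t 34.92 pos [ 0.6525 -0.0892  0.2228] yaw 70.5 tilt z [-4.e-03 -1.e-04 -1.e+00] grip 0.445 F [ 0.6  0.9 -1.4] q7 1.282 q1 0.025
 d [ 0.0022  0.0005 -0.0028] toolshift [0.0012 0.0019 0.0028] rows@40mm 0.07001700458820267
 rotvec tool [-0.0038  0.0014 -0.0035]  shift after that turn [0.0012 0.0019 0.0028]
topTraceback (most recent call last):
  File "<string>", line 7, in <module>
    if n!='scene': lip2(c,(0.6547,-0.0887),z0)
                   ~~~~^^^^^^^^^^^^^^^^^^^^^^^
  File "m.py", line 33, in lip2
    i=1+np.argmax(s[1:,4]); p=d[l==i]; z=W[...,2][l==i]-z0
        ~~~~~~~~~^^^^^^^^^
    return _wrapfunc(a, 'argmax', axis=axis, out=out, **kwds)
    return bound(*args, **kwds)
ValueError: attempt to get argmax of an empty sequence
```

View pics/t11.png

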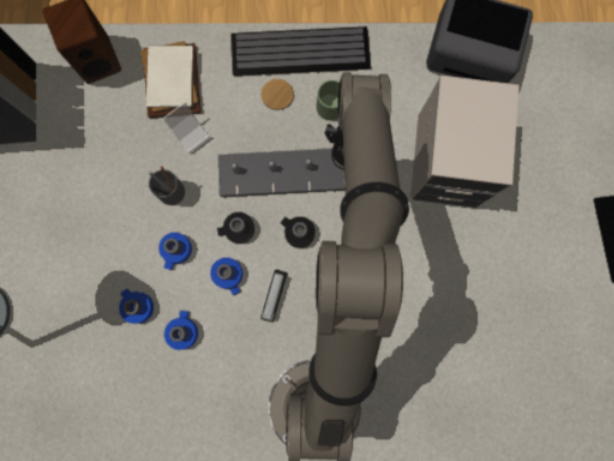

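```bash
sed -i 's/    i=1+np.argmax(s\[1:,4\]); p=d/    if n<2: print("no lip"); return\n    i=1+np.argmax(s[1:,4]); p=d/' m.py; python3 -c "
from m import *
for n in ['scene','wrist']:
    c=cam(n); save(c,n[0]+'11',1.2); print(n)
    z0=get_obs()['eef_pos'][2]-0.1163
    lip2(c,(0.6527,-0.0892),z0)
    rings(c,z0+0.03,z0+0.045,(0.55,.75),(-.2,.03))
    print('spindle tips');rings(c,0.064,0.074,(0.6,.7),(-.15,.3))
"
```

```text
scene
no lip
1 px [207. 246.] n 294 mean [ 0.6706 -0.0892  0.1414] mid [ 0.6645 -0.0901] bb [0.063 0.082] zmed 0.1413 col [31. 31. 33.]
spindle tips
wrist
lip z 0.0166 n 886 a_mean -175.5 a_mid -175.4 width 0.022 rmax 0.0597
1 px [255. 201.] n 6752 mean [ 0.6331 -0.0823  0.1428] mid [ 0.6427 -0.0893] bb [0.062 0.082] zmed 0.1426 col [34. 34. 36.]
2 px [255. 257.] n 460 mean [ 0.6639 -0.0932  0.145 ] mid [ 0.6611 -0.0915] bb [0.012 0.021] zmed 0.1458 col [60. 60. 61.]
3 px [292. 288.] n 34 mean [ 0.6922 -0.0794  0.1422] mid [ 0.6918 -0.0803] bb [0.006 0.006] zmed 0.1423 col [48. 49. 50.]
4 px [217. 288.] n 29 mean [ 0.6771 -0.122   0.1423] mid [ 0.6772 -0.1222] bb [0.006 0.004] zmed 0.1421 col [59. 58. 60.]
spindle tips
2 px [500. 103.] n 436 mean [0.6439 0.1081 0.0679] mid [0.6448 0.1096] bb [0.017 0.015] zmed 0.0681 col [145. 148. 151.]
4 px [373. 153.] n 373 mean [0.6488 0.0098 0.0681] mid [0.6501 0.0106] bb [0.017 0.017] zmed 0.0684 col [162. 165. 167.]
```

View pics/w11.png

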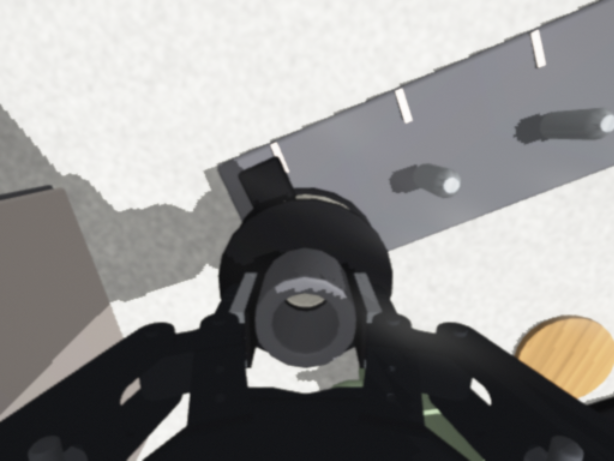

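View pics/s11.png

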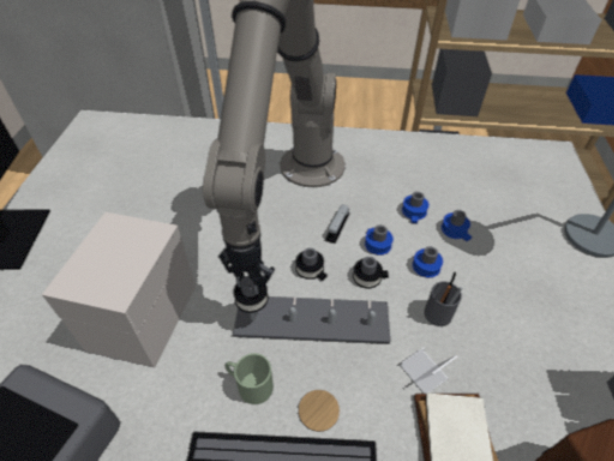

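```bash
python3 -m creep '[[[-0.0038,0,0.01,0.0008,0.0012,0.006,0.03],[0,0,0,0,0,0.01,0.03],[0,0,0,0,0,0.006,0.03],[0,0,0,0,0,0,0.03]]]' 60; python3 -c "
from m import *
plan((0.6540,-0.0888,0.190),69.9)
"
```

```text
t: 35.4
eef_pos: [0.6522, -0.0882, 0.1989]
tool_rot: [0.0, 0.821, 0.571, -0.002]
contact_force: [-1.3, 0.6, -2.6]
gripper_width: 0.444
t 35.4 pos [ 0.6522 -0.0882  0.1989] yaw 69.71 tilt z [-0.0023 -0.0023 -1.    ] grip 0.444 F [-1.3  0.6 -2.6] q7 1.267 q1 0.021
 d [ 0.0018 -0.0006 -0.0089] toolshift [0.0001 0.0019 0.0089] rows@40mm 0.22314765044135887
 rotvec tool [-0.0014  0.0029 -0.0034]  shift after that turn [0.0001 0.0019 0.0089]
```

```bash
python3 -m creep '[[[-0.0014,0.0029,-0.002,0,0.003,0.004,0.03],[0,0,0,0,0,0.002,0.03]]]' 60; python3 -c "
from m import *
plan((0.6540,-0.0888,0.187),69.9)
"
```

```text
t: 35.57
eef_pos: [0.6548, -0.0891, 0.1917]
tool_rot: [-0.0, 0.82, 0.572, -0.0]
contact_force: [0.6, -0.3, -2.6]
gripper_width: 0.445
t 35.57 pos [ 0.6548 -0.0891  0.1917] yaw 69.84 tilt z [-1.1e-03  1.0e-04 -1.0e+00] grip 0.445 F [ 0.6 -0.3 -2.6] q7 1.272 q1 0.025
 d [-0.0008  0.0003 -0.0047] toolshift [-0.     -0.0009  0.0047] rows@40mm 0.11783239357488068
 rotvec tool [-0.0011  0.0003 -0.0011]  shift after that turn [-0.     -0.0009  0.0047]
```

Underside is about 5 mm above the spindle tip and centred within about 1 mm. Inserting in small steps.

```bash
python3 -m creep '[[[0,0,0,0,-0.0005,0.005,0.03],[0,0,0,0,0,0.004,0.03]]]' 60; python3 -m creep '[[[0,0,0,0,0,0.004,0.03],[0,0,0,0,0,0.003,0.03]]]' 60;  python3 -c "
from m import *
plan((0.6540,-0.0888,0.137),69.9)
"
```

```text
t: 35.73
eef_pos: [0.6548, -0.0891, 0.1822]
tool_rot: [-0.0, 0.82, 0.572, -0.0]
contact_force: [0.4, 0.7, -1.9]
gripper_width: 0.445
t: 35.9
eef_pos: [0.6547, -0.0891, 0.1742]
tool_rot: [-0.0, 0.82, 0.572, -0.0]
contact_force: [1.1, 0.5, -2.5]
gripper_width: 0.445
t 35.9 pos [ 0.6547 -0.0891  0.1742] yaw 69.81 tilt z [-7.e-04  2.e-04 -1.e+00] grip 0.445 F [ 1.1  0.5 -2.5] q7 1.272 q1 0.026
 d [-0.0007  0.0003 -0.0372] toolshift [ 0.     -0.0007  0.0372] rows@40mm 0.9289863302521578
 rotvec tool [-0.0007  0.     -0.0015]  shift after that turn [ 0.     -0.0008  0.0372]
```

```bash
python3 -m creep '[[[0,0,0,0,0,0.006,0.03],[0,0,0,0,0,0.006,0.03],[0,0,0,0,0,0.005,0.03],[0,0,0,0,0,0.004,0.03]]]' 60; python3 -m creep '[[[0,0,0,0,0,0.004,0.03],[0,0,0,0,0,0.003,0.03]]]' 60;  python3 -c "
from m import *
plan((0.6540,-0.0888,0.137),69.9)
"
```

```text
t: 36.23
eef_pos: [0.6546, -0.089, 0.1512]
tool_rot: [-0.0, 0.82, 0.572, -0.0]
contact_force: [-0.7, 0.5, -2.1]
gripper_width: 0.45
t: 36.4
eef_pos: [0.6545, -0.089, 0.1429]
tool_rot: [-0.0, 0.82, 0.572, -0.0]
contact_force: [0.5, -0.4, -1.8]
gripper_width: 0.442
t 36.4 pos [ 0.6545 -0.089   0.1429] yaw 69.81 tilt z [-1.1e-03  3.0e-04 -1.0e+00] grip 0.442 F [ 0.5 -0.4 -1.8] q7 1.272 q1 0.028
 d [-0.0005  0.0002 -0.0059] toolshift [ 0.     -0.0005  0.0059] rows@40mm 0.14731140374923013
 rotvec tool [-0.0011  0.     -0.0015]  shift after that turn [ 0.     -0.0006  0.0059]
```

```bash
python3 -m creep '[[[0,0,0,0,0,0.003,0.03],[0,0,0,0,0,0.002,0.03]]]' 60; python3 -m creep '[[[0,0,0,0,0,0.0015,0.03]]]' 60;  python3 -c "
from m import *
plan((0.6540,-0.0888,0.137),69.9)
"
```

```text
t: 36.57
eef_pos: [0.6545, -0.089, 0.137]
tool_rot: [-0.001, 0.82, 0.572, -0.0]
contact_force: [-0.2, -0.0, -1.8]
gripper_width: 0.44
t: 36.65
eef_pos: [0.6545, -0.0891, 0.1363]
tool_rot: [-0.001, 0.82, 0.572, -0.001]
contact_force: [-7.9, 1.9, 18.6]
gripper_width: 0.443
t 36.65 pos [ 0.6545 -0.0891  0.1363] yaw 69.81 tilt z [-1.5e-03  4.0e-04 -1.0e+00] grip 0.443 F [-7.9  1.9 18.6] q7 1.272 q1 0.028
 d [-0.0005  0.0003  0.0007] toolshift [ 0.0001 -0.0006 -0.0007] rows@40mm 0.017645992653505718
 rotvec tool [-0.0016  0.0002 -0.0016]  shift after that turn [ 0.0001 -0.0006 -0.0007]
```

Seated at TCP z 0.1363, exactly as predicted, with an 18 N contact. Releasing and retracting.

```bash
python3 -m creep '[[[0,0,0,0,0,0,0.05],[0,0,0,0,0,0,0.06],[0,0,0,0,0,0,0.065],[0,0,0,0,0,0,0.065],[0,0,0,0,0,-0.01,0.065],[0,0,0,0,0,-0.02,0.065],[0,0,0,0,0,-0.03,0.07],[0,0,0,0,0,-0.03,0.0854],[0,0,0,0,0,-0.02,0.0854],[0,0,0,0,0,0,0.0854]]]' 60;  python3 -c "
from m import *
plan((0.4638,0.0358,0.26),-82)
for n in ['wrist','scene']:
  c=cam(n); save(c,n[0]+'12',1.2); print(n); lip2(c,(0.6547,-0.0888),0.02); rings(c,0.08,0.1,(0.6,.72),(-.15,-.03)); rings(c,0.05,0.064,(0.55,.72),(-.15,-.03)); rings(c,0.062,0.078,(0.42,0.52),(-0.2,0.3))
"
```

```text
t: 37.48
eef_pos: [0.6553, -0.0893, 0.2546]
tool_rot: [-0.0, 0.82, 0.572, 0.0]
contact_force: [-0.0, 0.2, 0.2]
gripper_width: 1.004
t 37.48 pos [ 0.6553 -0.0893  0.2546] yaw 69.8 tilt z [ 3.e-04  3.e-04 -1.e+00] grip 1.004 F [-0.   0.2  0.2] q7 1.272 q1 0.022
 d [-0.1915  0.1251  0.0054] toolshift [ 0.0512 -0.2229 -0.0055] rows@40mm 5.5720739952914204
 rotvec tool [-4.0000e-04 -4.0000e-04  2.6494e+00]  shift after that turn [-0.1505  0.1722 -0.0054]
wrist
lip z 0.0168 n 295 a_mean -175.3 a_mid -175.4 width 0.0218 rmax 0.0581
1 px [254. 193.] n 1156 mean [ 0.656  -0.0892  0.0891] mid [ 0.6566 -0.0894] bb [0.039 0.04 ] zmed 0.0899 col [100. 101. 105.]
1 px [254. 178.] n 3855 mean [ 0.6517 -0.0875  0.0562] mid [ 0.657  -0.0894] bb [0.083 0.083] zmed 0.0562 col [36. 36. 38.]
4 px [255. 194.] n 119 mean [ 0.6659 -0.0918  0.0579] mid [ 0.663  -0.0904] bb [0.014 0.023] zmed 0.0585 col [80. 79. 78.]
scene
lip z 0.0181 n 4 a_mean 179.0 a_mid 178.7 width 0.0091 rmax 0.0539
1 px [209. 253.] n 99 mean [ 0.6585 -0.09    0.0875] mid [ 0.6566 -0.0891] bb [0.041 0.039] zmed 0.088 col [72. 73. 76.]
1 px [210. 261.] n 338 mean [ 0.6664 -0.0875  0.0553] mid [ 0.6573 -0.09  ] bb [0.082 0.082] zmed 0.0552 col [30. 30. 32.]
1 px [257. 211.] n 71 mean [0.4652 0.0354 0.0679] mid [0.4637 0.0353] bb [0.042 0.039] zmed 0.0683 col [87. 88. 91.]
2 px [307. 219.] n 72 mean [0.4806 0.202  0.0682] mid [0.4795 0.2026] bb [0.038 0.037] zmed 0.0685 col [83. 84. 88.]
```

View pics/w12.png

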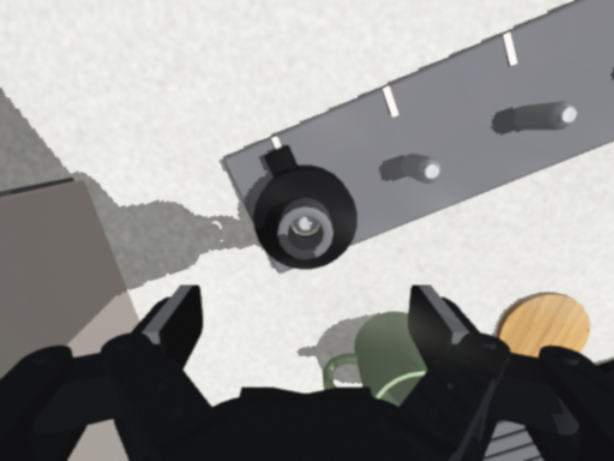

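```bash
python3 -m creep '[[[0,0,0.118,0,0,0,0.0854],[0,0,0.118,0,0,0,0.0854],[0,0,0.118,0,0,0,0.0854],[0,0,0.118,0,0,0,0.0854],[0,0,0.118,0,0,0,0.0854],[0,0,0.118,0,0,0,0.0854],[0,0,0.118,0,0,0,0.0854],[0,0,0.118,0,0,0,0.0854],[0,0,0.118,0,0,0,0.0854],[0,0,0.118,0,0,0,0.0854],[0,0,0.118,0,0,0,0.0854],[0,0,0.118,0,0,0,0.0854],[0,0,0.118,0,0,0,0.0854],[0,0,0.118,0,0,0,0.0854],[0,0,0.118,0,0,0,0.0854],[0,0,0.118,0,0,0,0.0854],[0,0,0.118,0,0,0,0.0854],[0,0,0.118,0,0,0,0.0854],[0,0,0.118,0,0,0,0.0854],[0,0,0,0,0,0,0.0854]]]' 60;  python3 -c "
from m import *
plan((0.4637,0.0357,0.26),-64)
"
```

```text
t: 39.25
eef_pos: [0.6371, -0.0871, 0.2214]
tool_rot: [0.015, 0.842, -0.539, -0.023]
contact_force: [0.4, -0.1, 0.8]
gripper_width: 0.999
t 39.25 pos [ 0.6371 -0.0871  0.2214] yaw -65.24 tilt z [-5.560e-02 -1.000e-04 -9.985e-01] grip 0.999 F [ 0.4 -0.1  0.8] q7 -0.786 q1 -0.37
 d [-0.1734  0.1228  0.0386] toolshift [-0.185   0.1077 -0.0289] rows@40mm 4.62483430126848
 rotvec tool [ 0.0503  0.0238 -0.0211]  shift after that turn [-0.1864  0.102  -0.0386]
```

```bash
python3 -m creep '[[[0.05,0.024,-0.02,0,0,-0.02,0.0854],[0,0,0,-0.03,0.016,-0.015,0.0854],[0,0,0,-0.034,0.019,0,0.0854],[0,0,0,-0.034,0.019,0,0.0854],[0,0,0,-0.034,0.019,0,0.0854],[0,0,0,-0.025,0.012,0,0.0854],[0,0,0,-0.01,0.006,0,0.0854],[0,0,0,0,0,0,0.0854]]]' 60;  python3 -c "
from m import *
plan((0.4637,0.0357,0.26),-64)
"
```

```text
t: 39.92
eef_pos: [0.4708, 0.0239, 0.2484]
tool_rot: [0.006, 0.856, -0.517, -0.003]
contact_force: [0.4, 0.2, -0.2]
gripper_width: 1.002
t 39.92 pos [0.4708 0.0239 0.2484] yaw -62.22 tilt z [-0.0123 -0.0074 -0.9999] grip 1.002 F [ 0.4  0.2 -0.2] q7 -1.069 q1 -0.735
 d [-0.0071  0.0118  0.0116] toolshift [-0.0137  0.001  -0.0116] rows@40mm 0.3422888942219332
 rotvec tool [ 0.0144 -0.0011  0.0311]  shift after that turn [-0.0137  0.0012 -0.0116]
```

```bash
python3 -m creep '[[[0.0144,0,0.031,-0.0137,0.001,0.01,0.0854],[0,0,0,0,0,0.02,0.0854],[0,0,0,0,0,0.02,0.0854],[0,0,0,0,0,0,0.0854]]]' 60;  python3 -c "
from m import *
plan((0.4637,0.0357,0.18),-64)
c=cam('wrist'); save(c,'w13',1.2); rings(c,0.06,0.08,(0.38,0.54),(-0.1,0.3)); lip2(c,(.4637,.0357))
"
```

```text
t: 40.25
eef_pos: [0.4643, 0.0361, 0.1971]
tool_rot: [-0.001, 0.851, -0.524, 0.002]
contact_force: [0.0, -0.2, 0.3]
gripper_width: 0.998
t 40.25 pos [0.4643 0.0361 0.1971] yaw -63.25 tilt z [ 4.1e-03 -1.0e-04 -1.0e+00] grip 0.998 F [ 0.  -0.2  0.3] q7 -1.037 q1 -0.713
 d [-0.0006 -0.0004 -0.0171] toolshift [0.     0.0007 0.0171] rows@40mm 0.42837615542059915
 rotvec tool [-0.0036 -0.0019  0.013 ]  shift after that turn [0.0001 0.0007 0.0171]
1 px [36. 82.] n 2850 mean [0.4788 0.2006 0.0682] mid [0.4781 0.2015] bb [0.039 0.04 ] zmed 0.0695 col [94. 94. 98.]
2 px [253. 208.] n 1600 mean [0.4652 0.0362 0.0689] mid [0.4645 0.0358] bb [0.039 0.039] zmed 0.0698 col [100. 101. 105.]
lip z 0.0169 n 426 a_mean 50.9 a_mid 51.1 width 0.0212 rmax 0.0601
```

View pics/w13.png

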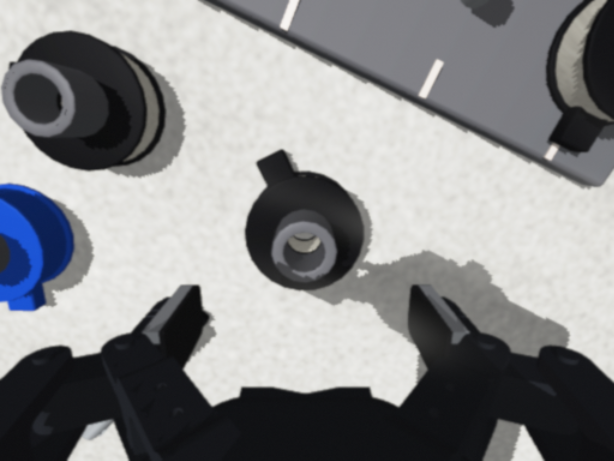

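```bash
python3 -m creep '[[[-0.0036,-0.0019,0.013,0,0,0.012,0.0854],[0,0,0,0,0,0.02,0.0854],[0,0,0,0,0,0.02,0.0854],[0,0,0,0,0,0.012,0.0854],[0,0,0,0,0,0,0.0854]]]' 60;  python3 -c "
from m import *
plan((0.4643,0.0358,0.113),-64)"
```

```text
t: 40.72
eef_pos: [0.4718, 0.0332, 0.1366]
tool_rot: [-0.002, 0.849, -0.529, 0.004]
contact_force: [-0.2, 0.1, 0.5]
gripper_width: 1.001
t 40.72 pos [0.4718 0.0332 0.1366] yaw -63.86 tilt z [ 9.1e-03 -3.0e-04 -1.0e+00] grip 1.001 F [-0.2  0.1  0.5] q7 -0.937 q1 -0.622
 d [-0.0075  0.0026 -0.0236] toolshift [-0.0057  0.0058  0.0235] rows@40mm 0.587586196473921
 rotvec tool [-0.0081 -0.0043  0.0024]  shift after that turn [-0.0056  0.0056  0.0236]
```

```bash
python3 -m creep '[[[-0.0081,-0.0043,0.0024,-0.0057,0.0057,0.008,0.0854],[0,0,0,-0.001,0.001,0.01,0.0854],[0,0,0,0,0,0.003,0.0854]]]' 60;  python3 -c "
from m import *
plan((0.4643,0.0358,0.113),-64)"
```

```text
t: 40.97
eef_pos: [0.465, 0.0358, 0.1167]
tool_rot: [-0.001, 0.848, -0.53, 0.001]
contact_force: [0.5, 0.6, 0.0]
gripper_width: 1.002
t 40.97 pos [0.465  0.0358 0.1167] yaw -64.0 tilt z [ 3.5e-03  7.0e-04 -1.0e+00] grip 1.002 F [0.5 0.6 0. ] q7 -0.915 q1 -0.602
 d [-0.0007  0.     -0.0037] toolshift [-0.0004  0.0006  0.0037] rows@40mm 0.09225641781562786
 rotvec tool [-0.0034 -0.0009  0.0001]  shift after that turn [-0.0004  0.0006  0.0037]
```

```bash
python3 -m creep '[[[-0.0034,0,0,-0.0004,0.001,0.002,0.0854],[0,0,0,0,0,0,0.03],[0,0,0,0,0,0,0.03],[0,0,0,0,0,0,0.03],[0,0,0,0,0,0,0.03],[0,0,0,0,0,0,0.03],[0,0,0,0,0,0,0.03],[0,0,0,0,0,0,0.03],[0,0,0,0,0,0,0.03],[0,0,0,0,0,0,0.03]]]' 60; python3 -c "
from m import *
plan((0.4643,0.0358,0.113),-64)"; python3 -m creep '[[[0,0,0,0,0,-0.01,0.03],[0,0,0,0,0,-0.02,0.03],[0,0,0,0,0,-0.03,0.03],[0,0,0,0,0,-0.03,0.03],[0,0,0,0,0,-0.02,0.03],[0,0,0,0,0,-0.01,0.03],[0,0,0,0,0,0,0.03]]]' 60; python3 -c "
from m import *
plan((0.6498,0.0110,0.26),67.9)"
```

```text
t: 41.8
eef_pos: [0.4644, 0.0361, 0.1159]
tool_rot: [-0.001, 0.848, -0.529, 0.001]
contact_force: [0.6, 0.0, -2.1]
gripper_width: 0.449
t 41.8 pos [0.4644 0.0361 0.1159] yaw -63.91 tilt z [ 1.9e-03  1.0e-04 -1.0e+00] grip 0.449 F [ 0.6  0.  -2.1] q7 -0.915 q1 -0.602
 d [-0.0001 -0.0003 -0.0029] toolshift [0.0002 0.0003 0.0029] rows@40mm 0.07262637345210447
 rotvec tool [-0.0018 -0.0008  0.0015]  shift after that turn [0.0002 0.0002 0.0029]
t: 42.38
eef_pos: [0.4626, 0.0344, 0.2428]
tool_rot: [0.002, 0.848, -0.531, -0.001]
contact_force: [-0.0, -0.2, -2.6]
gripper_width: 0.45
t 42.38 pos [0.4626 0.0344 0.2428] yaw -64.1 tilt z [-0.0035 -0.0021 -1.    ] grip 0.45 F [-0.  -0.2 -2.6] q7 -1.115 q1 -0.777
 d [ 0.1872 -0.0234  0.0172] toolshift [ 0.1028 -0.1581 -0.0178] rows@40mm 3.9535430571677432
 rotvec tool [ 0.0025  0.0045 -2.3038]  shift after that turn [ 0.0488  0.1823 -0.0172]
```

```bash
python3 -m creep '[[[0.0025,0.0045,0,0.008,-0.013,-0.008,0.03],[0,0,0,0.016,-0.024,-0.008,0.03],[0,0,0,0.016,-0.024,-0.008,0.03],[0,0,0,0.016,-0.024,-0.005,0.03],[0,0,0,0.016,-0.024,-0.003,0.03],[0,0,0,0.014,-0.022,0,0.03],[0,0,0,0.008,-0.014,0,0.03],[0,0,0,0,0,0,0.03]]]' 60; python3 -c "
from m import *
plan((0.6498,0.0110,0.26),67.9)"
```

```text
t: 43.05
eef_pos: [0.6362, 0.0129, 0.2715]
tool_rot: [0.003, 0.848, -0.529, -0.003]
contact_force: [0.1, 1.6, -1.6]
gripper_width: 0.449
t 43.05 pos [0.6362 0.0129 0.2715] yaw -63.91 tilt z [-0.0077 -0.0024 -1.    ] grip 0.449 F [ 0.1  1.6 -1.6] q7 -0.94 q1 -0.564
 d [ 0.0136 -0.0019 -0.0115] toolshift [ 0.0077 -0.0115  0.0114] rows@40mm 0.28749746438136486
 rotvec tool [ 0.0027  0.0098 -2.3006]  shift after that turn [0.0034 0.0134 0.0115]
```

```bash
python3 -m creep '[[[0.003,0.006,-0.06,0,0,0,0.03],[0,0,-0.12,0,0,0,0.03],[0,0,-0.12,0,0,0,0.03],[0,0,-0.12,0,0,0,0.03],[0,0,-0.12,0,0,0,0.03],[0,0,-0.12,0,0,0,0.03],[0,0,-0.12,0,0,0,0.03],[0,0,-0.12,0,0,0,0.03],[0,0,-0.12,0,0,0,0.03],[0,0,-0.12,0,0,0,0.03],[0,0,-0.12,0,0,0,0.03],[0,0,-0.12,0,0,0,0.03],[0,0,-0.12,0,0,0,0.03],[0,0,-0.12,0,0,0,0.03],[0,0,-0.12,0,0,0,0.03],[0,0,-0.12,0,0,0,0.03],[0,0,-0.12,0,0,0,0.03],[0,0,-0.1,0,0,0,0.03],[0,0,-0.06,0,0,0,0.03],[0,0,0,0,0,0,0.03]]]' 60; python3 -c "
from m import *
plan((0.6498,0.0110,0.22),67.9)"
```

```text
t: 44.72
eef_pos: [0.6139, 0.0111, 0.2514]
tool_rot: [-0.005, 0.848, 0.529, -0.024]
contact_force: [-0.2, -0.3, -1.6]
gripper_width: 0.449
t 44.72 pos [0.6139 0.0111 0.2514] yaw 63.96 tilt z [-0.0458 -0.0157 -0.9988] grip 0.449 F [-0.2 -0.3 -1.6] q7 1.029 q1 -0.198
 d [ 0.0359 -0.0001 -0.0314] toolshift [0.0168 0.0334 0.0297] rows@40mm 0.8342909267757372
 rotvec tool [-0.0354  0.0331 -0.0693]  shift after that turn [0.0134 0.0333 0.0314]
```

```bash
python3 -m creep '[[[-0.035,0.033,-0.07,0.004,0.008,0,0.03],[0,0,0,0.005,0.012,0.005,0.03],[0,0,0,0.003,0.009,0.008,0.03],[0,0,0,0,0,0.005,0.03],[0,0,0,0,0,0,0.03]]]' 60; python3 -c "
from m import *
plan((0.6498,0.0110,0.22),67.9)"
```

```text
t: 45.13
eef_pos: [0.6424, 0.0102, 0.2289]
tool_rot: [-0.001, 0.831, 0.556, -0.003]
contact_force: [-0.3, 0.3, -2.0]
gripper_width: 0.448
t 45.13 pos [0.6424 0.0102 0.2289] yaw 67.62 tilt z [-5.8e-03 -6.0e-04 -1.0e+00] grip 0.448 F [-0.3  0.3 -2. ] q7 1.107 q1 -0.171
 d [ 0.0074  0.0008 -0.0089] toolshift [0.0035 0.0066 0.0088] rows@40mm 0.2210964525043095
 rotvec tool [-0.0051  0.0027 -0.0049]  shift after that turn [0.0035 0.0066 0.0089]
```

```bash
python3 -m creep '[[[-0.005,0.0027,-0.0049,0.0035,0.0066,0.006,0.03],[0,0,0,0.0005,0.001,0.003,0.03],[0,0,0,0,0,0,0.03]]]' 60; python3 -c "
from m import *
plan((0.6498,0.0110,0.19),67.9)
for n in ['wrist','scene']:
    c=cam(n); save(c,n[0]+'14',1.2); print(n)
    o=get_obs(); z0=o['eef_pos'][2]-0.1159
    lip2(c,o['eef_pos'][:2],z0)
    for p in rings(c,z0+0.03,z0+0.045,(0.55,.75),(-.04,.07)): print(p[:,:2].min(0),p[:,:2].max(0))
    rings(c,0.064,0.074,(0.6,.7),(-.05,.3))
"
```

```text
t: 45.38
eef_pos: [0.6502, 0.0113, 0.2177]
tool_rot: [-0.001, 0.83, 0.558, -0.001]
contact_force: [-0.6, 0.6, -1.4]
gripper_width: 0.444
t 45.38 pos [0.6502 0.0113 0.2177] yaw 67.84 tilt z [-2.8e-03 -6.0e-04 -1.0e+00] grip 0.444 F [-0.6  0.6 -1.4] q7 1.111 q1 -0.169
 d [-0.0004 -0.0003 -0.0277] toolshift [-0.0004 -0.0002  0.0277] rows@40mm 0.6931828665093297
 rotvec tool [-0.0024  0.0016 -0.0011]  shift after that turn [-0.0004 -0.0003  0.0277]
wrist
lip z 0.0168 n 856 a_mean -176.1 a_mid -176.1 width 0.0221 rmax 0.0591
1 px [254. 201.] n 6847 mean [0.6317 0.0189 0.1383] mid [0.6415 0.0113] bb [0.063 0.082] zmed 0.1382 col [33. 33. 36.]
2 px [254. 257.] n 470 mean [0.662  0.0066 0.1401] mid [0.659  0.0086] bb [0.013 0.021] zmed 0.1407 col [63. 63. 64.]
4 px [217. 288.] n 29 mean [ 0.6738 -0.0226  0.1381] mid [ 0.6741 -0.0227] bb [0.007 0.003] zmed 0.1381 col [58. 58. 59.]
5 px [292. 288.] n 29 mean [0.6909 0.0191 0.1379] mid [0.6908 0.0182] bb [0.005 0.006] zmed 0.1379 col [70. 69. 70.]
[ 0.61004707 -0.02970861] [0.672924   0.05229296]
[ 0.65267525 -0.00199185] [0.66538165 0.01918831]
[ 0.67041495 -0.02420594] [ 0.67773421 -0.02112043]
[0.68857341 0.01511199] [0.69310199 0.02127148]
1 px [502.  85.] n 440 mean [0.6388 0.2075 0.0678] mid [0.6396 0.2098] bb [0.017 0.016] zmed 0.0677 col [140. 144. 146.]
4 px [372. 144.] n 406 mean [0.6438 0.1098 0.068 ] mid [0.6446 0.111 ] bb [0.017 0.017] zmed 0.0682 col [161. 164. 166.]
scene
no lip
1 px [241. 250.] n 288 mean [0.6696 0.0088 0.1375] mid [0.6639 0.0105] bb [0.059 0.083] zmed 0.1371 col [29. 29. 31.]
[ 0.63418014 -0.03112785] [0.69360921 0.05211234]
```

View pics/w14.png

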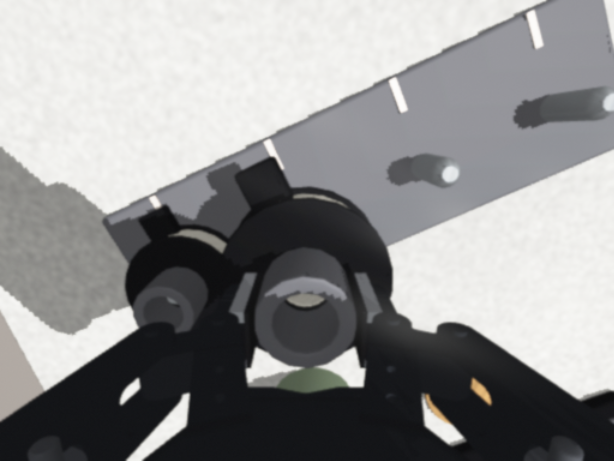

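```bash
python3 -m creep '[[[-0.0024,0.0016,0.013,-0.0004,-0.0005,0.008,0.03],[0,0,0,0,0,0.01,0.03],[0,0,0,0,0,0.004,0.03],[0,0,0,0,0,0,0.03]]]' 60; python3 -c "
from m import *
plan((0.6492,0.0110,0.19),67.0)"
```

```text
t: 45.82
eef_pos: [0.6496, 0.0112, 0.1951]
tool_rot: [0.0, 0.834, 0.552, 0.001]
contact_force: [-0.4, 0.0, -2.5]
gripper_width: 0.443
t 45.82 pos [0.6496 0.0112 0.1951] yaw 67.01 tilt z [ 2.4e-03  4.0e-04 -1.0e+00] grip 0.443 F [-0.4  0.  -2.5] q7 1.1 q1 -0.169
 d [-0.0004 -0.0002 -0.0051] toolshift [-0.0003 -0.0003  0.0051] rows@40mm 0.1285251445610223
 rotvec tool [ 0.0021 -0.0013  0.0001]  shift after that turn [-0.0003 -0.0003  0.0051]
```

```bash
python3 -m creep '[[[0,0,0,0,0,0.005,0.03],[0,0,0,0,0,0.004,0.03]]]' 60; python3 -m creep '[[[0,0,0,0,0,0.004,0.03],[0,0,0,0,0,0.003,0.03]]]' 60; python3 -m creep '[[[0,0,0,0,0,0.004,0.03],[0,0,0,0,0,0.003,0.03]]]' 60;  python3 -c "
from m import *
plan((0.6492,0.0110,0.1365),67)
"
```

```text
t: 45.98
eef_pos: [0.6497, 0.0112, 0.1857]
tool_rot: [0.001, 0.834, 0.552, 0.001]
contact_force: [-1.7, -1.1, -1.1]
gripper_width: 0.444
t: 46.15
eef_pos: [0.6497, 0.0112, 0.1778]
tool_rot: [0.001, 0.834, 0.552, 0.001]
contact_force: [-0.8, -0.2, -1.8]
gripper_width: 0.448
t: 46.32
eef_pos: [0.6497, 0.0111, 0.17]
tool_rot: [0.001, 0.834, 0.552, 0.001]
contact_force: [-0.1, 0.3, -2.4]
gripper_width: 0.448
t 46.32 pos [0.6497 0.0111 0.17  ] yaw 67.0 tilt z [ 2.7e-03  5.0e-04 -1.0e+00] grip 0.448 F [-0.1  0.3 -2.4] q7 1.102 q1 -0.166
 d [-0.0005 -0.0001 -0.0335] toolshift [-0.0004 -0.0005  0.0335] rows@40mm 0.8380887888633628
 rotvec tool [ 0.0023 -0.0015 -0.    ]  shift after that turn [-0.0003 -0.0004  0.0335]
```

```bash
python3 -m creep '[[[0,0,0,0,0,0.006,0.03],[0,0,0,0,0,0.006,0.03],[0,0,0,0,0,0.005,0.03],[0,0,0,0,0,0.004,0.03]]]' 60; python3 -m creep '[[[0,0,0,0,0,0.004,0.03],[0,0,0,0,0,0.002,0.03]]]' 60;  python3 -c "
from m import *
plan((0.6492,0.0110,0.136),67)
"
```

```text
t: 46.65
eef_pos: [0.6498, 0.0112, 0.1471]
tool_rot: [0.001, 0.834, 0.552, 0.001]
contact_force: [0.4, -0.8, -1.2]
gripper_width: 0.448
t: 46.82
eef_pos: [0.6496, 0.0111, 0.1396]
tool_rot: [0.0, 0.834, 0.552, 0.001]
contact_force: [0.2, 0.4, -1.7]
gripper_width: 0.448
t 46.82 pos [0.6496 0.0111 0.1396] yaw 67.0 tilt z [ 2.e-03  4.e-04 -1.e+00] grip 0.448 F [ 0.2  0.4 -1.7] q7 1.104 q1 -0.163
 d [-0.0004 -0.0001 -0.0036] toolshift [-0.0003 -0.0003  0.0036] rows@40mm 0.09040997427401584
 rotvec tool [ 0.0017 -0.0011  0.0001]  shift after that turn [-0.0003 -0.0003  0.0036]
```

```bash
python3 -m creep '[[[0,0,0,0,0,0.0025,0.03],[0,0,0,0,0,0.0015,0.03]]]' 60;  python3 -c "
from m import *
plan((0.6492,0.0110,0.136),67)
"
```

```text
t: 46.98
eef_pos: [0.6497, 0.0111, 0.1357]
tool_rot: [0.0, 0.834, 0.552, 0.001]
contact_force: [-6.3, -1.1, 16.4]
gripper_width: 0.446
t 46.98 pos [0.6497 0.0111 0.1357] yaw 67.0 tilt z [ 1.7e-03  4.0e-04 -1.0e+00] grip 0.446 F [-6.3 -1.1 16.4] q7 1.104 q1 -0.162
 d [-0.0005 -0.0001  0.0003] toolshift [-0.0003 -0.0004 -0.0003] rows@40mm 0.010003721609675305
 rotvec tool [ 0.0014 -0.0011 -0.    ]  shift after that turn [-0.0003 -0.0004 -0.0003]
```

Seated at z 0.1357, where 0.1359 was expected. Releasing.

```bash
python3 -m creep '[[[0,0,0,0,0,0,0.05],[0,0,0,0,0,0,0.06],[0,0,0,0,0,0,0.065],[0,0,0,0,0,0,0.065],[0,0,0,0,0,-0.01,0.065],[0,0,0,0,0,-0.02,0.065],[0,0,0,0,0,-0.03,0.07],[0,0,0,0,0,-0.03,0.0854],[0,0,0,0,0,-0.02,0.0854],[0,0,0,0,0,0,0.0854]]]' 60;  python3 -c "
from m import *
plan((0.4785,0.2022,0.26),-82)
for n in ['wrist','scene']:
  c=cam(n); save(c,n[0]+'15',1.2); print(n); lip2(c,(0.651,0.0110),0.02); lip2(c,(0.6562,-0.0890),0.02); rings(c,0.08,0.1,(0.6,.72),(-.15,.06)); rings(c,0.062,0.078,(0.42,0.52),(-0.2,0.3)); lip2(c,(.4785,.2022))
"
```

```text
t: 47.82
eef_pos: [0.6499, 0.011, 0.2538]
tool_rot: [0.001, 0.834, 0.552, 0.001]
contact_force: [1.2, -0.5, 0.0]
gripper_width: 1.001
t 47.82 pos [0.6499 0.011  0.2538] yaw 66.99 tilt z [ 3.2e-03  5.0e-04 -1.0e+00] grip 1.001 F [ 1.2 -0.5  0. ] q7 1.096 q1 -0.175
 d [-0.1714  0.1912  0.0062] toolshift [ 0.109  -0.2325 -0.0066] rows@40mm 5.8132788880712205
 rotvec tool [-1.3000e-03 -4.2000e-03  2.6004e+00]  shift after that turn [-0.2132  0.1432 -0.0062]
wrist
lip z 0.0169 n 319 a_mean -177.0 a_mid -176.9 width 0.0214 rmax 0.0595
lip z 0.0167 n 294 a_mean -176.6 a_mid -176.4 width 0.0221 rmax 0.0593
1 px [254. 193.] n 1162 mean [0.6509 0.0112 0.0891] mid [0.6516 0.0109] bb [0.039 0.039] zmed 0.0898 col [107. 108. 113.]
2 px [155. 232.] n 824 mean [ 0.6504 -0.0842  0.0883] mid [ 0.6561 -0.0888] bb [0.038 0.039] zmed 0.0895 col [64. 64. 68.]
no lip
scene
lip z 0.0186 n 2 a_mean -80.5 a_mid -80.5 width 0.008 rmax 0.0657
lip z 0.0163 n 6 a_mean -177.6 a_mid -177.8 width 0.0159 rmax 0.0566
1 px [209. 253.] n 102 mean [ 0.6587 -0.0898  0.0873] mid [ 0.6579 -0.0891] bb [0.039 0.038] zmed 0.0879 col [52. 52. 55.]
2 px [243. 255.] n 102 mean [0.6537 0.0112 0.0874] mid [0.6524 0.0106] bb [0.041 0.037] zmed 0.0879 col [71. 72. 75.]
1 px [307. 219.] n 75 mean [0.4802 0.202  0.0678] mid [0.4789 0.2027] bb [0.039 0.037] zmed 0.068 col [81. 82. 85.]
lip z 0.0175 n 15 a_mean 95.7 a_mid 95.3 width 0.0173 rmax 0.0569
```

View pics/w15.png

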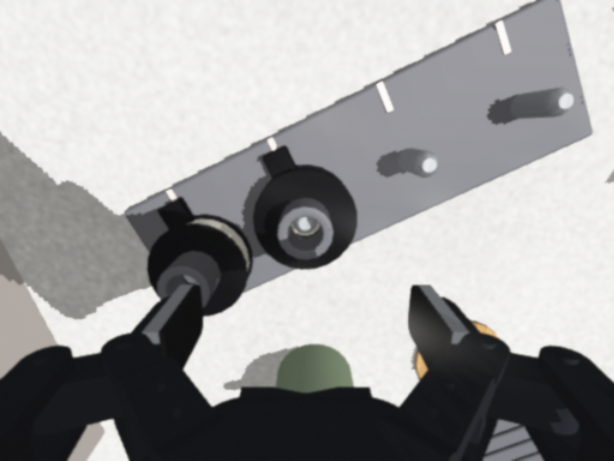

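View pics/s15.png

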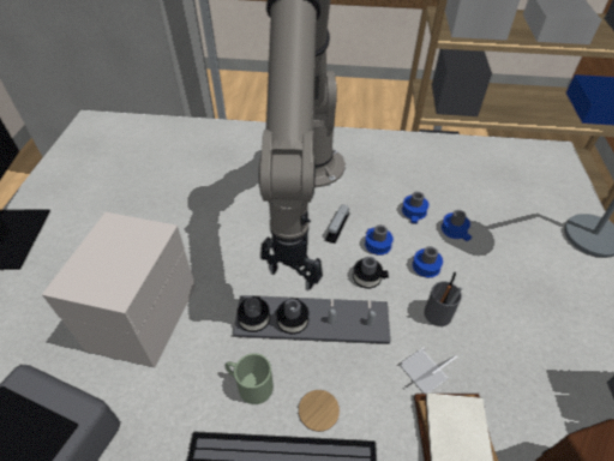

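```bash
python3 -m creep '[[[0,0,0.12,0,0,0,0.0854],[0,0,0.12,0,0,0,0.0854],[0,0,0.12,0,0,0,0.0854],[0,0,0.12,0,0,0,0.0854],[0,0,0.12,0,0,0,0.0854],[0,0,0.12,0,0,0,0.0854],[0,0,0.12,0,0,0,0.0854],[0,0,0.12,0,0,0,0.0854],[0,0,0.12,0,0,0,0.0854],[0,0,0.12,0,0,0,0.0854],[0,0,0.12,0,0,0,0.0854],[0,0,0.12,0,0,0,0.0854],[0,0,0,0,0,0,0.0854]]]' 60;  python3 -c "
from m import *
plan((0.4788,0.2024,0.26),-20)
"
```

```text
t: 49.0
eef_pos: [0.6381, 0.0106, 0.2323]
tool_rot: [0.005, 0.986, -0.165, -0.015]
contact_force: [0.1, 0.2, -0.6]
gripper_width: 1.002
t 49.0 pos [0.6381 0.0106 0.2323] yaw -18.95 tilt z [-0.0321 -0.0042 -0.9995] grip 1.002 F [ 0.1  0.2 -0.6] q7 -0.223 q1 -0.427
 d [-0.1593  0.1918  0.0277] toolshift [-0.2136 -0.1293 -0.0233] rows@40mm 5.340522871489052
 rotvec tool [0.0147 0.0288 0.0185]  shift after that turn [-0.2152 -0.1257 -0.0277]
```

```bash
python3 -m creep '[[[0.0147,0.0288,0.0185,-0.005,-0.005,-0.02,0.0854],[0,0,0,-0.03,-0.017,-0.015,0.0854],[0,0,0,-0.035,-0.021,0,0.0854],[0,0,0,-0.035,-0.021,0,0.0854],[0,0,0,-0.035,-0.021,0,0.0854],[0,0,0,-0.032,-0.019,0,0.0854],[0,0,0,-0.015,-0.009,0,0.0854],[0,0,0,0,0,0,0.0854]]]' 60;  python3 -c "
from m import *
plan((0.4788,0.2024,0.22),-20)
"
```

```text
t: 49.67
eef_pos: [0.4907, 0.1825, 0.26]
tool_rot: [0.005, 0.987, -0.161, -0.004]
contact_force: [-0.3, 0.4, -0.3]
gripper_width: 0.994
t 49.67 pos [0.4907 0.1825 0.26  ] yaw -18.52 tilt z [-0.01   -0.0094 -0.9999] grip 0.994 F [-0.3  0.4 -0.3] q7 -0.652 q1 -0.825
 d [-0.0119  0.0199 -0.04  ] toolshift [-0.0174 -0.0155  0.04  ] rows@40mm 0.9992287252529859
 rotvec tool [0.0121 0.0063 0.0259]  shift after that turn [-0.018  -0.0146  0.04  ]
```

```bash
python3 -m creep '[[[0.0121,0.0063,0.0259,-0.0174,-0.0155,0.005,0.0854],[0,0,0,0,0,0.015,0.0854],[0,0,0,0,0,0.015,0.0854],[0,0,0,0,0,0,0.0854]]]' 60;  python3 -c "
from m import *
plan((0.4788,0.2024,0.18),-20)
c=cam('wrist'); save(c,'w16',1.2); rings(c,0.06,0.08,(0.38,0.54),(0.1,0.3)); lip2(c,(.4788,.2024))
"
```

```text
t: 50.0
eef_pos: [0.478, 0.2034, 0.223]
tool_rot: [0.0, 0.986, -0.166, 0.0]
contact_force: [0.2, 0.3, -0.4]
gripper_width: 1.0
t 50.0 pos [0.478  0.2034 0.223 ] yaw -19.12 tilt z [ 2.e-04 -7.e-04 -1.e+00] grip 1.0 F [ 0.2  0.3 -0.4] q7 -0.684 q1 -0.849
 d [ 0.0008 -0.001  -0.043 ] toolshift [0.001  0.0007 0.043 ] rows@40mm 1.0743523756961957
 rotvec tool [ 0.0006 -0.0005  0.0153]  shift after that turn [0.0011 0.0007 0.043 ]
1 px [253. 197.] n 1272 mean [0.4783 0.2033 0.069 ] mid [0.478  0.2024] bb [0.039 0.04 ] zmed 0.0698 col [120. 121. 126.]
lip z 0.0168 n 332 a_mean 99.3 a_mid 99.4 width 0.0205 rmax 0.0594
```

View pics/w16.png

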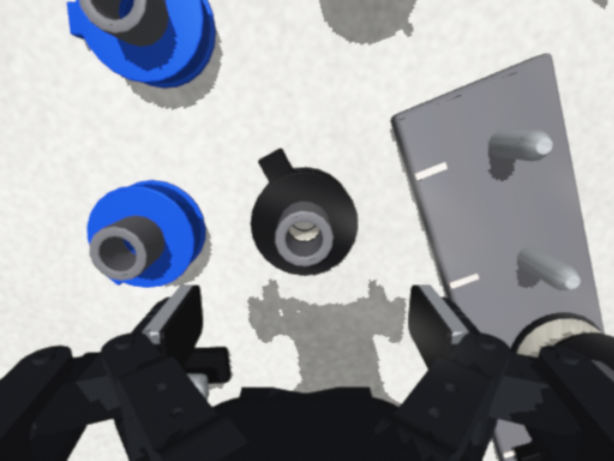

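```bash
python3 -m creep '[[[0,0,0.0153,0.0008,0.0007,0.015,0.0854],[0,0,0,0,0,0.025,0.0854],[0,0,0,0,0,0.025,0.0854],[0,0,0,0,0,0.015,0.0854],[0,0,0,0,0,0.002,0.0854]]]' 60;  python3 -c "
from m import *
plan((0.4784,0.2025,0.113),-20)"
```

```text
t: 50.47
eef_pos: [0.4857, 0.1987, 0.1435]
tool_rot: [-0.001, 0.985, -0.174, 0.004]
contact_force: [-0.8, -0.5, 0.4]
gripper_width: 1.003
t 50.47 pos [0.4857 0.1987 0.1435] yaw -20.01 tilt z [ 0.0092  0.0011 -1.    ] grip 1.003 F [-0.8 -0.5  0.4] q7 -0.616 q1 -0.787
 d [-0.0073  0.0038 -0.0305] toolshift [-0.0084 -0.0009  0.0305] rows@40mm 0.7619512066252013
 rotvec tool [-0.0042 -0.0083 -0.0002]  shift after that turn [-0.0082 -0.0011  0.0305]
```

```bash
python3 -m creep '[[[-0.0042,-0.0083,0,-0.008,-0.001,0.006,0.0854],[0,0,0,-0.002,0,0.01,0.0854],[0,0,0,-0.001,0,0.01,0.0854],[0,0,0,0,0,0.002,0.0854]]]' 60;  python3 -c "
from m import *
plan((0.4784,0.2025,0.114),-20)"
```

```text
t: 50.8
eef_pos: [0.4775, 0.2028, 0.1159]
tool_rot: [-0.001, 0.985, -0.174, 0.001]
contact_force: [-1.5, 0.1, -0.1]
gripper_width: 1.003
t 50.8 pos [0.4775 0.2028 0.1159] yaw -20.04 tilt z [ 0.0023  0.0011 -1.    ] grip 1.003 F [-1.5  0.1 -0.1] q7 -0.606 q1 -0.778
 d [ 0.0009 -0.0003 -0.0019] toolshift [ 0.0009 -0.      0.0019] rows@40mm 0.04872313602890092
 rotvec tool [-0.0018 -0.0018 -0.0007]  shift after that turn [ 0.0009 -0.      0.0019]
```

```bash
python3 -m creep '[[[0,0,0,0.0007,0,0.001,0.0854],[0,0,0,0,0,0,0.03],[0,0,0,0,0,0,0.03],[0,0,0,0,0,0,0.03],[0,0,0,0,0,0,0.03],[0,0,0,0,0,0,0.03],[0,0,0,0,0,0,0.03],[0,0,0,0,0,0,0.03],[0,0,0,0,0,0,0.03],[0,0,0,0,0,0,0.03]]]' 60; python3 -c "
from m import *
plan((0.4784,0.2025,0.113),-20)"; python3 -m creep '[[[0,0,0,0,0,-0.01,0.03],[0,0,0,0,0,-0.02,0.03],[0,0,0,0,0,-0.03,0.03],[0,0,0,0,0,-0.03,0.03],[0,0,0,0,0,-0.02,0.03],[0,0,0,0,0,-0.01,0.03],[0,0,0,0,0,0,0.03]]]' 60; python3 -c "
from m import *
plan((0.6389,0.2107,0.26),64.1)"
```

```text
t: 51.63
eef_pos: [0.479, 0.2031, 0.1164]
tool_rot: [-0.002, 0.985, -0.173, 0.002]
contact_force: [0.4, 0.2, -2.0]
gripper_width: 0.448
t 51.63 pos [0.479  0.2031 0.1164] yaw -19.98 tilt z [ 0.0044  0.0026 -1.    ] grip 0.448 F [ 0.4  0.2 -2. ] q7 -0.604 q1 -0.776
 d [-0.0006 -0.0006 -0.0034] toolshift [-0.0004  0.0008  0.0034] rows@40mm 0.0859155277456679
 rotvec tool [-0.0039 -0.0032  0.0004]  shift after that turn [-0.0004  0.0008  0.0034]
t: 52.22
eef_pos: [0.4774, 0.2013, 0.2437]
tool_rot: [0.0, 0.985, -0.174, 0.0]
contact_force: [1.4, 0.1, -1.9]
gripper_width: 0.444
t 52.22 pos [0.4774 0.2013 0.2437] yaw -20.08 tilt z [ 8.e-04 -2.e-04 -1.e+00] grip 0.444 F [ 1.4  0.1 -1.9] q7 -0.708 q1 -0.867
 d [0.1615 0.0094 0.0163] toolshift [ 0.1485 -0.0642 -0.0162] rows@40mm 3.7112866712624393
 rotvec tool [ 5.0000e-04 -8.0000e-04 -1.4692e+00]  shift after that turn [ 0.079   0.1412 -0.0163]
```

Grip offset is 0.1164, so it should seat at a TCP z of 0.1364. Moving outward, then rotating.

```bash
python3 -m creep '[[[0,0,0,0.012,-0.005,-0.008,0.03],[0,0,0,0.024,-0.01,-0.008,0.03],[0,0,0,0.024,-0.01,-0.008,0.03],[0,0,0,0.024,-0.01,-0.005,0.03],[0,0,0,0.024,-0.01,-0.003,0.03],[0,0,0,0.02,-0.009,0,0.03],[0,0,0,0.01,-0.004,0,0.03],[0,0,0,0,0,0,0.03]]]' 60; python3 -m creep '[[[0,0,-0.06,0,0,0,0.03],[0,0,-0.12,0,0,0,0.03],[0,0,-0.12,0,0,0,0.03],[0,0,-0.12,0,0,0,0.03],[0,0,-0.12,0,0,0,0.03],[0,0,-0.12,0,0,0,0.03],[0,0,-0.12,0,0,0,0.03],[0,0,-0.12,0,0,0,0.03],[0,0,-0.12,0,0,0,0.03],[0,0,-0.12,0,0,0,0.03],[0,0,-0.12,0,0,0,0.03],[0,0,-0.1,0,0,0,0.03],[0,0,-0.06,0,0,0,0.03],[0,0,0,0,0,0,0.03]]]' 60; python3 -c "
from m import *
plan((0.6389,0.2107,0.22),64.1)"
```

```text
t: 52.88
eef_pos: [0.6291, 0.2079, 0.2739]
tool_rot: [0.001, 0.985, -0.173, -0.003]
contact_force: [-0.0, -0.4, -0.8]
gripper_width: 0.446
t: 54.05
eef_pos: [0.6133, 0.2055, 0.2615]
tool_rot: [-0.003, 0.843, 0.538, -0.017]
contact_force: [0.6, 0.3, -1.6]
gripper_width: 0.453
t 54.05 pos [0.6133 0.2055 0.2615] yaw 65.06 tilt z [-0.0311 -0.013  -0.9994] grip 0.453 F [ 0.6  0.3 -1.6] q7 0.751 q1 -0.476
 d [ 0.0256  0.0052 -0.0415] toolshift [0.0165 0.0219 0.0406] rows@40mm 1.015835731508552
 rotvec tool [-0.0225  0.0251  0.0164]  shift after that turn [0.0158 0.0207 0.0415]
```

```bash
python3 -m creep '[[[-0.0225,0.0251,0.0164,0.005,0.006,0,0.03],[0,0,0,0.006,0.008,0.008,0.03],[0,0,0,0.003,0.004,0.012,0.03],[0,0,0,0,0,0.01,0.03],[0,0,0,0,0,0,0.03]]]' 60; python3 -c "
from m import *
plan((0.6389,0.2107,0.22),64.1)"
```

```text
t: 54.47
eef_pos: [0.6337, 0.2102, 0.2263]
tool_rot: [-0.0, 0.849, 0.528, -0.003]
contact_force: [-0.3, 0.2, -2.5]
gripper_width: 0.45
t 54.47 pos [0.6337 0.2102 0.2263] yaw 63.77 tilt z [-0.0051 -0.0021 -1.    ] grip 0.45 F [-0.3  0.2 -2.5] q7 0.74 q1 -0.47
 d [ 0.0052  0.0005 -0.0063] toolshift [0.0028 0.0045 0.0063] rows@40mm 0.15729866275804238
 rotvec tool [-0.0036  0.0041 -0.0058]  shift after that turn [0.0027 0.0044 0.0063]
```

```bash
python3 -m creep '[[[-0.0036,0.0041,-0.0058,0.0028,0.0045,0.004,0.03],[0,0,0,0.0005,0.001,0.002,0.03],[0,0,0,0,0,0,0.03]]]' 60; python3 -c "
from m import *
plan((0.6389,0.2107,0.19),64.1)
for n in ['wrist','scene']:
    c=cam(n); save(c,n[0]+'17',1.2); print(n)
    o=get_obs(); z0=o['eef_pos'][2]-0.1164
    lip2(c,o['eef_pos'][:2],z0)
    for p in rings(c,z0+0.03,z0+0.045,(0.55,.75),(.15,.27)): print(p[:,:2].min(0),p[:,:2].max(0))
    rings(c,0.064,0.074,(0.6,.7),(.06,.3))
"
```

```text
t: 54.72
eef_pos: [0.6396, 0.2106, 0.2171]
tool_rot: [-0.0, 0.847, 0.531, -0.002]
contact_force: [-0.7, -0.0, -0.5]
gripper_width: 0.453
t 54.72 pos [0.6396 0.2106 0.2171] yaw 64.12 tilt z [-0.004  -0.0019 -1.    ] grip 0.453 F [-0.7 -0.  -0.5] q7 0.749 q1 -0.466
 d [-0.0007  0.0001 -0.0271] toolshift [-0.0002 -0.0006  0.0271] rows@40mm 0.6784758748499149
 rotvec tool [-0.0028  0.0035  0.0004]  shift after that turn [-0.0003 -0.0007  0.0271]
wrist
lip z 0.017 n 831 a_mean -176.8 a_mid -176.6 width 0.022 rmax 0.0587
1 px [254. 201.] n 6782 mean [0.6217 0.2193 0.1373] mid [0.6318 0.2111] bb [0.065 0.081] zmed 0.1371 col [36. 36. 38.]
2 px [254. 257.] n 475 mean [0.6511 0.2051 0.1389] mid [0.648  0.2075] bb [0.013 0.021] zmed 0.1396 col [66. 65. 66.]
3 px [217. 288.] n 33 mean [0.6608 0.1754 0.1373] mid [0.6608 0.1754] bb [0.009 0.003] zmed 0.1373 col [52. 52. 53.]
4 px [292. 288.] n 34 mean [0.6806 0.2159 0.1368] mid [0.6805 0.2149] bb [0.005 0.007] zmed 0.1368 col [66. 66. 67.]
[0.59942802 0.17064537] [0.66418423 0.25163213]
[0.64128404 0.19718784] [0.65471233 0.2177749 ]
[0.65633662 0.17391347] [0.66536238 0.1768585 ]
[0.67807479 0.21165507] [0.6829473  0.21821209]
2 px [152. 251.] n 289 mean [0.6438 0.1133 0.068 ] mid [0.6446 0.1121] bb [0.017 0.015] zmed 0.0683 col [104. 106. 109.]
scene
lip z 0.014 n 1 a_mean -172.2 a_mid -172.2 width 0.0 rmax 0.0553
1 px [310. 253.] n 299 mean [0.6581 0.2054 0.1368] mid [0.6514 0.2097] bb [0.067 0.081] zmed 0.1366 col [30. 30. 32.]
[0.61808939 0.16933224] [0.68463299 0.25013638]
```

View pics/w17.png

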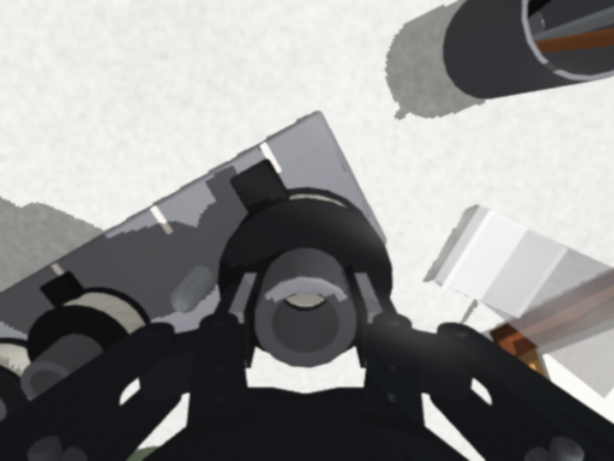

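```bash
python3 -m creep '[[[-0.0028,0.0035,0.002,-0.0003,-0.001,0.008,0.03],[0,0,0,0,0,0.01,0.03],[0,0,0,0,0,0.004,0.03],[0,0,0,0,0,0,0.03]]]' 60; python3 -c "
from m import *
plan((0.6387,0.2108,0.19),64)"
```

```text
t: 55.15
eef_pos: [0.6388, 0.2111, 0.195]
tool_rot: [0.0, 0.848, 0.53, 0.002]
contact_force: [-0.2, -0.3, -1.0]
gripper_width: 0.449
t 55.15 pos [0.6388 0.2111 0.195 ] yaw 63.99 tilt z [ 0.0032  0.0016 -1.    ] grip 0.449 F [-0.2 -0.3 -1. ] q7 0.748 q1 -0.465
 d [-0.0001 -0.0003 -0.005 ] toolshift [-0.0003  0.0001  0.005 ] rows@40mm 0.1261940071336555
 rotvec tool [ 0.0021 -0.0029 -0.0002]  shift after that turn [-0.0003  0.0001  0.005 ]
```

```bash
python3 -m creep '[[[0,0,0,0,0,0.005,0.03],[0,0,0,0,0,0.004,0.03]]]' 60; python3 -m creep '[[[0,0,0,0,0,0.004,0.03],[0,0,0,0,0,0.003,0.03]]]' 60; python3 -m creep '[[[0,0,0,0,0,0.004,0.03],[0,0,0,0,0,0.003,0.03]]]' 60;  python3 -c "
from m import *
plan((0.6387,0.2108,0.1365),64)
"
```

```text
t: 55.32
eef_pos: [0.6389, 0.2112, 0.1858]
tool_rot: [0.0, 0.848, 0.53, 0.002]
contact_force: [-0.5, 0.5, -1.3]
gripper_width: 0.449
t: 55.48
eef_pos: [0.6389, 0.2112, 0.1778]
tool_rot: [0.0, 0.848, 0.53, 0.002]
contact_force: [0.8, 0.2, -2.1]
gripper_width: 0.443
t: 55.65
eef_pos: [0.639, 0.2112, 0.1701]
tool_rot: [0.0, 0.848, 0.53, 0.002]
contact_force: [0.2, -0.5, -1.9]
gripper_width: 0.452
t 55.65 pos [0.639  0.2112 0.1701] yaw 63.99 tilt z [ 0.0037  0.0019 -1.    ] grip 0.452 F [ 0.2 -0.5 -1.9] q7 0.749 q1 -0.462
 d [-0.0003 -0.0004 -0.0336] toolshift [-0.0006 -0.0001  0.0336] rows@40mm 0.8393377129204127
 rotvec tool [ 0.0025 -0.0033 -0.0002]  shift after that turn [-0.0005 -0.0001  0.0336]
```

```bash
python3 -m creep '[[[0,0,0,0,0,0.006,0.03],[0,0,0,0,0,0.006,0.03],[0,0,0,0,0,0.005,0.03],[0,0,0,0,0,0.004,0.03]]]' 60; python3 -m creep '[[[0,0,0,0,0,0.004,0.03],[0,0,0,0,0,0.002,0.03]]]' 60; python3 -m creep '[[[0,0,0,0,0,0.002,0.03],[0,0,0,0,0,0.0015,0.03]]]' 60; python3 -c "
from m import *
plan((0.6387,0.2108,0.1364),64)
"
```

```text
t: 55.98
eef_pos: [0.6393, 0.2114, 0.1472]
tool_rot: [0.0, 0.848, 0.53, 0.002]
contact_force: [-0.3, 0.5, -1.4]
gripper_width: 0.448
t: 56.15
eef_pos: [0.639, 0.2112, 0.1396]
tool_rot: [0.0, 0.848, 0.53, 0.002]
contact_force: [-0.4, -0.5, -0.4]
gripper_width: 0.453
t: 56.32
eef_pos: [0.6391, 0.2112, 0.1361]
tool_rot: [0.0, 0.848, 0.53, 0.002]
contact_force: [-5.7, -2.3, 16.7]
gripper_width: 0.452
t 56.32 pos [0.6391 0.2112 0.1361] yaw 63.99 tilt z [ 0.0031  0.0015 -1.    ] grip 0.452 F [-5.7 -2.3 16.7] q7 0.751 q1 -0.459
 d [-0.0004 -0.0004  0.0003] toolshift [-0.0005 -0.0002 -0.0003] rows@40mm 0.012856538592586718
 rotvec tool [ 0.0021 -0.0027 -0.0003]  shift after that turn [-0.0005 -0.0002 -0.0003]
```

Seated. Releasing, then backing off toward the robot so the overhead camera has a clear view for the final check.

```bash
python3 -m creep '[[[0,0,0,0,0,0,0.05],[0,0,0,0,0,0,0.06],[0,0,0,0,0,0,0.065],[0,0,0,0,0,0,0.065],[0,0,0,0,0,-0.01,0.065],[0,0,0,0,0,-0.02,0.065],[0,0,0,0,0,-0.03,0.07],[0,0,0,0,0,-0.03,0.0854],[0,0,0,0,0,-0.03,0.0854],[0,0,0,0,0,-0.02,0.0854],[0,0,0,0,0,0,0.0854]]]' 60;  python3 -c "
from m import *
plan((0.35,0.45,0.32))
c=cam('wrist'); save(c,'w18',1.2); lip2(c,(0.641,0.2110),0.02); rings(c,0.08,0.1,(0.6,.72),(-.15,.26))
"
```

```text
t: 57.23
eef_pos: [0.6387, 0.2109, 0.2865]
tool_rot: [0.0, 0.848, 0.53, 0.002]
contact_force: [0.8, -0.1, 0.5]
gripper_width: 1.002
t 57.23 pos [0.6387 0.2109 0.2865] yaw 63.98 tilt z [ 0.004  0.002 -1.   ] grip 1.002 F [ 0.8 -0.1  0.5] q7 0.743 q1 -0.473
 d [-0.2887  0.2391  0.0335] toolshift [ 0.0884 -0.3642 -0.0342] rows@40mm 9.10531584015012
lip z 0.0169 n 264 a_mean -177.3 a_mid -177.3 width 0.0219 rmax 0.0595
1 px [254. 184.] n 906 mean [0.6408 0.211  0.0892] mid [0.6414 0.2109] bb [0.039 0.039] zmed 0.0899 col [109. 110. 114.]
2 px [ 88. 270.] n 803 mean [0.6476 0.0133 0.0874] mid [0.6489 0.0115] bb [0.034 0.04 ] zmed 0.0889 col [59. 59. 62.]
3 px [  8. 302.] n 216 mean [ 0.6424 -0.0866  0.0874] mid [ 0.6443 -0.0883] bb [0.014 0.03 ] zmed 0.0887 col [87. 87. 91.]
```

View pics/w18.png

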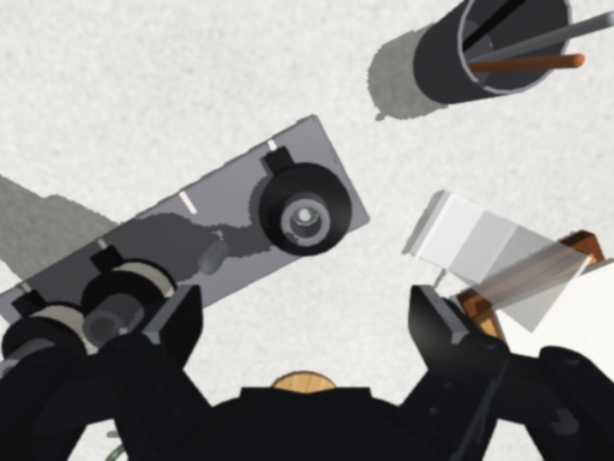

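```bash
python3 -m creep '[[[0,0,0,0,-0.01,-0.02,0.0854],[0,0,0,0.008,-0.036,-0.01,0.0854],[0,0,0,0.008,-0.036,0,0.0854],[0,0,0,0.008,-0.036,0,0.0854],[0,0,0,0.008,-0.036,0,0.0854],[0,0,0,0.008,-0.036,0,0.0854],[0,0,0,0.008,-0.036,0,0.0854],[0,0,0,0.008,-0.036,0,0.0854],[0,0,0,0.008,-0.036,0,0.0854],[0,0,0,0.005,-0.02,0,0.0854],[0,0,0,0,0,0,0.0854],[0,0,0,0,0,0,0.0854]]]' 60;  python3 -c "
from m import *
plan((0.35,0.45,0.32))
for n in ['top','scene']:
    c=cam(n); save(c,n[0]+'19',1.5); print(n)
    for q in [(.6412,.2109),(.6512,.011),(.656,-.089)]: lip2(c,q,0.02)
    rings(c,0.083,0.097,(0.6,.72),(-.15,.26)); rings(c,0.06,0.078,(0.38,0.54),(-0.2,0.3)); rings(c,0.048,0.064,(0.59,.72),(-.15,.26)); 
    rect(c,0.235,0.26,(0.4,1.1),(-0.8,-0.2)); print('cup');rings(c,0.09,0.2,(0.5,0.7),(0.3,0.5))
"
```

```text
t: 58.28
eef_pos: [0.3685, 0.4156, 0.3072]
tool_rot: [0.003, 0.849, 0.528, -0.004]
contact_force: [1.0, -0.2, -0.2]
gripper_width: 0.998
t 58.28 pos [0.3685 0.4156 0.3072] yaw 63.76 tilt z [-0.0046 -0.0092 -0.9999] grip 0.998 F [ 1.  -0.2 -0.2] q7 0.141 q1 -0.925
 d [-0.0185  0.0344  0.0128] toolshift [ 0.0226 -0.0319 -0.013 ] rows@40mm 0.7964378171813127
top
lip z 0.019 n 16 a_mean -177.4 a_mid -177.2 width 0.0169 rmax 0.0603
lip z 0.0186 n 18 a_mean -178.1 a_mid -177.0 width 0.0165 rmax 0.0612
lip z 0.0176 n 17 a_mean -176.9 a_mid -176.0 width 0.0206 rmax 0.0571
1 px [288. 130.] n 87 mean [ 0.6552 -0.0884  0.0895] mid [ 0.6551 -0.089 ] bb [0.038 0.038] zmed 0.0893 col [65. 63. 63.]
2 px [256. 132.] n 76 mean [0.65   0.012  0.0896] mid [0.6508 0.0118] bb [0.037 0.035] zmed 0.0899 col [68. 66. 66.]
3 px [194. 135.] n 84 mean [0.641  0.2101 0.0891] mid [0.6413 0.2109] bb [0.04  0.038] zmed 0.089 col [68. 67. 66.]
1 px [287. 134.] n 344 mean [ 0.6531 -0.0881  0.0563] mid [ 0.6568 -0.0889] bb [0.081 0.079] zmed 0.0562 col [31. 30. 29.]
2 px [256. 135.] n 351 mean [0.6482 0.0115 0.0564] 
[... 1112 characters left out ...]
. 261.] n 344 mean [ 0.6664 -0.0875  0.0553] mid [ 0.6577 -0.0899] bb [0.083 0.082] zmed 0.0552 col [29. 30. 32.]
3 px [243. 263.] n 344 mean [0.6614 0.0115 0.0555] mid [0.6523 0.0101] bb [0.081 0.081] zmed 0.0554 col [29. 29. 31.]
4 px [309. 266.] n 345 mean [0.6512 0.2087 0.0555] mid [0.6426 0.2101] bb [0.08  0.079] zmed 0.0552 col [28. 29. 30.]
rect ctr [ 0.6713 -0.3846] size [0.1947 0.2525] ang 82.28
[[0.5329999923706055, -0.4641000032424927], [0.78329998254776, -0.49799999594688416], [0.809499979019165, -0.3050999939441681], [0.5591999888420105, -0.2711000144481659]]
cup
1 px [373. 243.] n 243 mean [0.5874 0.3941 0.1104] mid [0.5833 0.3923] bb [0.079 0.075] zmed 0.0994 col [74. 71. 71.]
```

View pics/t19.png

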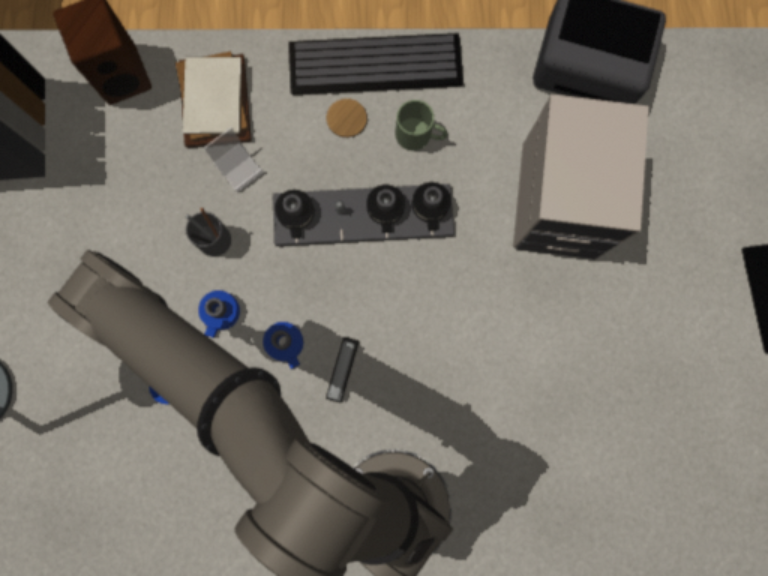

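View pics/s19.png

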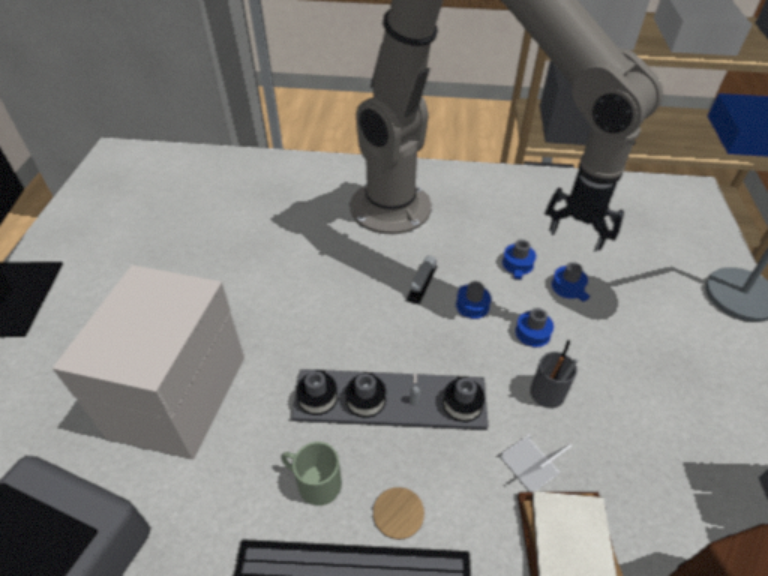

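```bash
python3 -c "
from m import *
c=cam('top');W=c['W']
ex=np.array([.991,-.134]);ey=np.array([.134,.991]);d=W[...,:2]-np.array([.5453,-.367]);a=d@ex;b=d@ey
for lo,hi in [(.06,.1),(.1,.14),(.17,.2),(.2,.235)]:
    m=(np.abs(b)<.08)&(np.abs(a)<.15)&(W[...,2]>lo)&(W[...,2]<hi); print(lo,m.sum(),np.round(np.percentile(a[m],[10,50,90]),4))
from station import hand_in
print(hand_in())
"
```

```text
0.06 177 [-0.0036 -0.0015  0.0001]
0.1 163 [-0.0026 -0.0015 -0.0007]
0.17 156 [0.0015 0.0024 0.0032]
0.2 193 [0.0012 0.0023 0.0033]
the job is handed in; nothing more can be done
None
```

The dispenser is reloaded, and I handed the job in at about 58 s of the 210 s allowed.

**What I did:**
- **Cores:** I took the three cores off spindles 0, 1 and 2 and stood them in the drawer.
- **Drawer:** I pushed it until it stopped, at about 11 N.
- **Rolls:** I put the three black-flanged rolls on spindles 0, 2 and 3. Spindle 1 is left empty, since only three rolls were there.

**Last checks:**
- **Seating:** All three collar tops measure about 0.09 m and flange tops about 0.056 m. Those are the heights for rolls resting on the plate.
- **Lip direction:** Lips point within about 1° of their white lines (182.5–184° measured, 182.9° wanted) in the wrist and overhead views. The scene camera saw too few lip pixels to confirm this.
- **Drawer:** Its front sits about 4 mm behind the fronts below it, so it is not protruding. I could not read the drawer joint directly.
- **Pen cup:** It has not moved.

**Not clean:** the second core briefly pressed on the drawer floor at 35 N through the gripper. I backed off and it stood normally. I did not see any roll get knocked aside.

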